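# Load a label printer with a new tape cassette

## Robot

A 7-joint arm with a two-finger parallel gripper is mounted at the origin on a cart in front of the work surface, level with it; the furniture and walls round the work are solid. World frame = base frame: x ahead of the robot, y to its left, z up, the work surface at z = 0. Lengths are in m, angles in rad, forces in N, time in s.
With the tool pointing down it reaches from about 0.4 to 0.875 m from the base axis. Payload 4.4 kg.
Tool frame: the origin (TCP) lies between the finger pads; the fingertips stand 11 mm ahead of it and the grasp point (between the pads) lies 8 mm behind it; z points along the fingers, y is the direction in which the jaws open and shut (so a half turn about z gives the same grasp; the last joint's range is limited). The gripper opens to 85 mm and grips with 20 to 120 N. Pads are 22 mm wide; open, the fingers measure 114 mm over their backs; the gripper's body (76 mm by 85 mm) begins 54 mm behind the grasp point. The pads swing forward as they close: fully open they stand 13 mm farther back than shut.
Start: joints at [1.046, 0.628, 0.038, 1.517, -0.027, 0.996, -0.02], TCP at [0.288, -0.583, 0.242] pointing down, gripper open.
Joint ranges: [-3.06, 3.06], [-0.37, 2.12], [-1.25, 1.32], [0.18, 2.47], [-1.1, 4.24], [0.23, 1.98], [-2.94, 2.94]. Speed limits (rad/s): [2.57, 2.57, 3.14, 3.14, 3.14, 3.14, 3.14].

## Interface

Orientations are given as a unit quaternion [w, x, y, z].
In Python, from rig import monitor, vision, job gives the robot as it stands.
- The arm moves only by the tool play_rows, never from a script. Its argument "moves" is text: rows parted by semicolons, each of 5 numbers parted by spaces: the shift along the tool's x, y, z in m, then the turn about the tool's z in degrees, then the opening, from 0 (shut) to 1 (fully open). In form: x y z spin grip; .... A call has exactly 8 rows; each row shifts and turns the pose as measured when the row begins, along the tool's axes as they then stand; what a row does not reach is not made up. A row lasts 1/10 s, in which the tool goes at most 50 mm and 8.59 degrees, less where a joint would pass 70% of its speed; a pose out of reach is approached as far as the arm can. A call with a gripper value outside its range is refused whole. The fingers move at their own pace and stop on an object; "newtons" is the grip in N (left out, the last holds). Time passes only in rows, so rows that do not move let the fingers close, or fill a call up. It gives the time, the measured TCP pose, the force and the opening at its end, in the units of the state.
- monitor.sense(): the state, without advancing time (a new reading comes with each control period).
- vision.capture(name): name is "scene" or "top" or "wrist"; returns the picture (400x640x3 uint8, red, green, blue); there is no depth.
- vision.camera_model(name): a dict with "fx", "fy", "cx", "cy" (pixels), "R" (3x3) and "t" (3): a world point X has camera coordinates R X + t; the wrist camera has in their place "tool_from_camera" (4x4, takes a point from camera to tool coordinates, whose origin is the TCP and whose axes are the flange's). Camera axes: x right, y down, z forward; pixel columns grow to the right and rows downward; lengths in m; the calibration is good to about 2 mm. A picture is of the moment at which its call begins: read the wrist's pose just before it. camera_model takes no time and is no camera call.
- job.finish_job(): hands the job in, once; it reports no verdict.
The state is a dict: "time": time; "qpos": joint angles; "dq": joint speeds; "joint_torque": joint torques, N m; "tcp_pos": TCP position; "eef_rot": TCP orientation; "ft_force": force on the tool from outside, world axes, zero at the start; "wrist_torque": the same for the moment, N m; "width": finger opening in m.
Only numpy, scipy, OpenCV 4.12 (cv2) and the standard library are available. Lean on these libraries where they do the work, as an engineer would, in place of code of your own. Each camera call takes 0.05 s, during which the arm holds its last target.

## Task

Load the label printer: lay the tape cassette flat and fully home in the open bay, with its reel-window side up and its cut corner matching the bay's filled corner. Then shut the printer's cover completely over it and let go.

Things in the scene. Friction and masses are not known exactly. Their poses are not given: they have to be found in the camera images.
- cassette_center (a point): Centre of the loose tape cassette, a rigid charcoal block, 55 g: own x = 18 mm thickness, pointing out of the window side (two pale reels in a dark window; trim raised up to 2 mm); own y = 58 mm length; own z = 44 mm width. Starts standing on a long edge (own z up, centre 22 mm up), window side roughly towards the robot. The other side has two open 13 mm hubs
- cassette_cut (a point): Middle of the cassette's cut corner: the corner of its 58 x 44 mm outline at own +y, +z is cut off at 45 degrees (12 mm legs); an upper corner at the start. So the end face at own +y is flat only for own z from -22 to +10 mm from the centre; the end at -y is whole
- bay (a point): Where the cassette's centre lies when home: middle of the printer's open bay, 9 mm above its floor. Axes: x from the printer's keyboard front to its rear, y to its left, z up. Pocket 48 mm (x) by 62 mm (y), 2 mm play each side, floor 21 mm above the desk, deck round it 32 mm, so a seated cassette stands 7 mm above the deck. Two loose 6 mm spindles, 8 mm high, enter its hubs
- bay_key (a point): Middle of the slanting wall of the bay's filled corner (bay -x, +y: front left), at deck height. Because of it the cassette goes home only with window side up, own y along the bay's +y and own z along the bay's -x, its cut corner at this corner. Any other way it stays 11 mm too high and the cover cannot shut
- notch_left (a point): Finger notch at the bay's +y end, its middle, at floor height (23 mm above the desk, 2 mm above the bay floor). 30 mm wide in x (from -10 to +20 mm of the bay's middle), from the bay's end out to 57 mm from its middle. The bay's -y end has the same notch, mirrored
- printer_top (a point): Middle of the printer's flat top deck, 32 mm above the desk; axes as the bay's. The printer is a light grey box fixed to the desk, 160 mm (x) by 134 mm (y), keyboard and display on its front half (up to 2.5 mm higher). The bay's middle lies 25 mm behind (+x) this point
- cover (a joint): Angle of the printer's hinged cover, rad: 0 shut, growing as it swings up and back, 2.2 fully open (leaning back past upright, 1.57). Starts at 1.8 to 2.15. A stiff hinge (0.045 N m) holds it wherever it is left; there is no latch
- cover_hinge (a point): Middle of the cover's hinge line, along the printer's y, 36 mm above the desk and 41 mm behind (+x) the bay's middle; axes as the bay's. The printer's body ends 14 mm behind it
- cover_edge (a point): Middle of the cover's free edge, 78 mm from the hinge. The cover is a dark shallow hood with a clear window, 124 mm wide, 13.5 mm deep; its outer face is 7 mm outside this point and 10 mm outside the hinge line (above them when shut). A 32 mm wide thumb tab stands out 5 mm there. Own axes equal the printer's when shut
Things that resemble listed ones, but are neither listed nor needed, are in the scene too. Leave any pink look-alike of the part that bears cassette_center alone.

How it is judged:
On the way:
1. the cassette lies home in the bay, window side up, with the cover still open (horizontal distance between cassette_center and bay below 0.0045 m and z of cassette_center in the frame of bay below 0.003 m and angle between cassette_center's own x axis and vertical below 0.1 rad and angle between the z axis of cassette_center and the x axis of bay, either way round below 0.15 rad and value of joint cover above 0.3 rad), for 0.2 s.
At the end, for the whole second after the job is handed in: The cassette lies in the bay with its window side up: its centre within 4.5 mm horizontally of the bay point and less than 3 mm above it, tilted less than 0.1 rad, turned less than 0.15 rad from the bay; and the cover is shut (less than 0.06 rad) (horizontal distance between cassette_center and bay below 0.0045 m and z of cassette_center in the frame of bay below 0.003 m and angle between cassette_center's own x axis and vertical below 0.1 rad and angle between the z axis of cassette_center and the x axis of bay, either way round below 0.15 rad and value of joint cover below 0.06 rad); the robot touches nothing.
It also fails if it takes over 59 s, if anything falls off the work surface, if the arm or the gripper's body presses on something with over 40 N, if the wrist force passes 120 N, or if a joint passes its speed limit or range.

## Working session

There is one attempt and no reset: what is moved stays moved. The work goes in short steps, Python scripts to look and compute and a tool call to move; the robot and the scene stay as the last step left them, time stands still between calls to the robot, and variables do not carry over. Pictures are saved under pics/ and viewed, and the job is handed in when it is done.

Besides the shell and the picture viewer there is one more tool, called after "Request:" as name(argument=value, ...) on one line, values as JSON. play_rows: Moves the arm, as the interface text tells. Its arguments: {"type":"object","properties":{"moves":{"type":"string"},"newtons":{"type":"number"}},"required":["moves"]}

```bash
mkdir -p pics; ls; python3 - <<'E'
from rig import monitor, vision, job
import cv2
print(monitor.sense())
for n in ("scene","top","wrist"):
    im=vision.capture(n); cv2.imwrite(f"pics/{n}0.png",im[:,:,::-1]); 
    print(n,vision.camera_model(n))
E
```

```text
pics
{'time': 0.0, 'qpos': array([ 1.04616356,  0.62935858,  0.03848997,  1.51836645, -0.02701467,
        0.99629539, -0.01997987]), 'dq': array([-1.27746085e-03,  2.12370689e-04,  5.35293659e-05,  9.59327740e-04,
       -2.02226627e-04,  8.82822452e-05, -1.37760042e-03]), 'joint_torque': array([-8.84654110e-04, -5.63408732e+01,  1.22605383e+00, -1.93453932e+01,
        1.09479626e-02,  1.01839119e-02,  1.93110475e-05]), 'tcp_pos': array([ 0.28762398, -0.58222725,  0.24138237]), 'eef_rot': array([-9.24242096e-04,  9.73801869e-01,  2.27396149e-01, -2.37245843e-04]), 'ft_force': array([ 0.00793168, -0.05697795,  0.11283362]), 'wrist_torque': array([ 0.00019742, -0.00686521, -0.01612301]), 'width': 0.08507383822648831}
scene {'fx': 364.39109626306674, 'fy': 364.39109626306674, 'cx': 317.1097311380379, 'cy': 201.90696379783898, 'R': array([[-0.7056658 , -0.7084338 , -0.01254349],
       [-0.32238259,  0.33678692, -0.88467171],
       [ 0.63095582, -0.62023877, -0.46604573]]), 't': array([0.56678753, 0.11078458, 0.72784564])}
top {'fx': 375.89178345208535, 'fy': 375.89178345208535, 'cx': 320.6621554857586, 'cy': 204.52587468468164, 'R': array([[ 0.00525805, -0.99986758, -0.01540029],
       [-0.9962599 , -0.00390957, -0.08631879],
       [ 0.08624715,  0.01579656, -0.99614853]]), 't': array([0.27746927, 0.51004778, 0.86368774])}
wrist {'fx': 284.72331247826486, 'fy': 284.72331247826486, 'cx': 322.5638443989701, 'cy': 197.0176430642248, 'tool_from_camera': array([[-1.41169959e-04, -9.58523109e-01, -2.85014790e-01,
         7.34275673e-02],
       [ 9.99999318e-01, -4.65687061e-04,  1.07082845e-03,
         7.44393855e-04],
       [-1.15914152e-03, -2.85014444e-01,  9.58522521e-01,
        -1.31531070e-01],
       [ 0.00000000e+00,  0.00000000e+00,  0.00000000e+00,
         1.00000000e+00]])}
```

View pics/scene0.png

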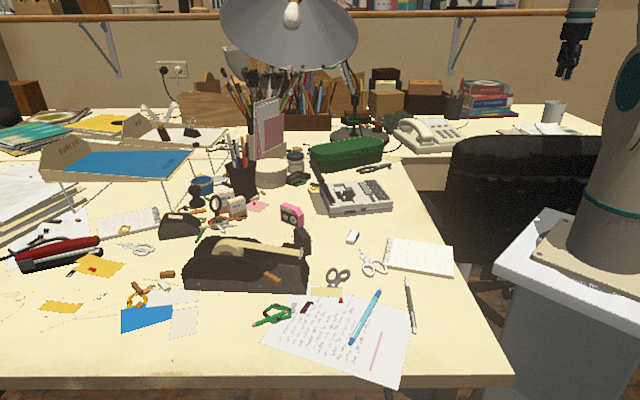

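View pics/top0.png

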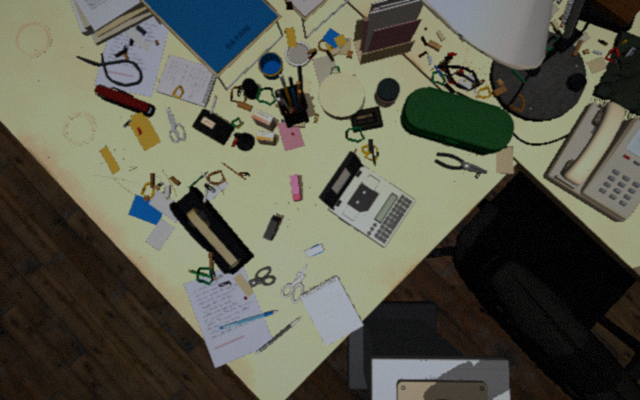

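View pics/wrist0.png

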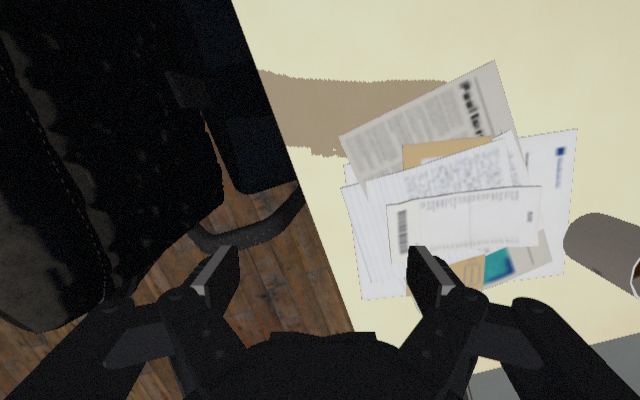

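```bash
cat > h.py <<'E'
from rig import monitor, vision, job
import numpy as np, cv2
from scipy.spatial.transform import Rotation as Rn
def q2R(q): return Rn.from_quat([q[1],q[2],q[3],q[0]]).as_matrix()
def cam(n,s=None):
    m=vision.camera_model(n); 
    if n!='wrist': return m['R'],m['t'],m
    s=s or monitor.sense(); T=np.eye(4);T[:3,:3]=q2R(s['eef_rot']);T[:3,3]=s['tcp_pos']
    W=np.linalg.inv(T@m['tool_from_camera']); return W[:3,:3],W[:3,3],m
def proj(c,X):
    R,t,m=c; p=np.atleast_2d(X)@R.T+t; return np.c_[m['fx']*p[:,0]/p[:,2]+m['cx'],m['fy']*p[:,1]/p[:,2]+m['cy']]
def ray(c,uv,z):
    R,t,m=c; d=R.T@np.array([(uv[0]-m['cx'])/m['fx'],(uv[1]-m['cy'])/m['fy'],1]); o=-R.T@t
    return o+d*(z-o[2])/d[2]
def crop(im,x0,y0,x1,y1,s,name): cv2.imwrite('pics/'+name,cv2.resize(im[y0:y1,x0:x1],None,fx=s,fy=s,interpolation=cv2.INTER_CUBIC))
E
python3 - <<'E'
from h import *
im=cv2.imread('pics/top0.png'); crop(im,240,130,430,270,4,'topc.png')
im=cv2.imread('pics/scene0.png'); crop(im,250,140,420,270,4,'scenec.png')
c=cam('top')
for uv,z in [((273,227),.044),((413,186),.032),((383,247),.032),((320,196),.032),((352,152),.1),((296,187),.04)]: print(uv,ray(c,uv,z))
E
```

```text
(273, 227) [0.45469944 0.38894147 0.044     ]
(413, 186) [0.55249724 0.06360315 0.032     ]
(383, 247) [0.41006329 0.1349842  0.032     ]
(320, 196) [0.52816194 0.28134417 0.032     ]
(352, 152) [0.61757892 0.21078596 0.1       ]
(296, 187) [0.54819096 0.33728395 0.04      ]
```

View pics/topc.png

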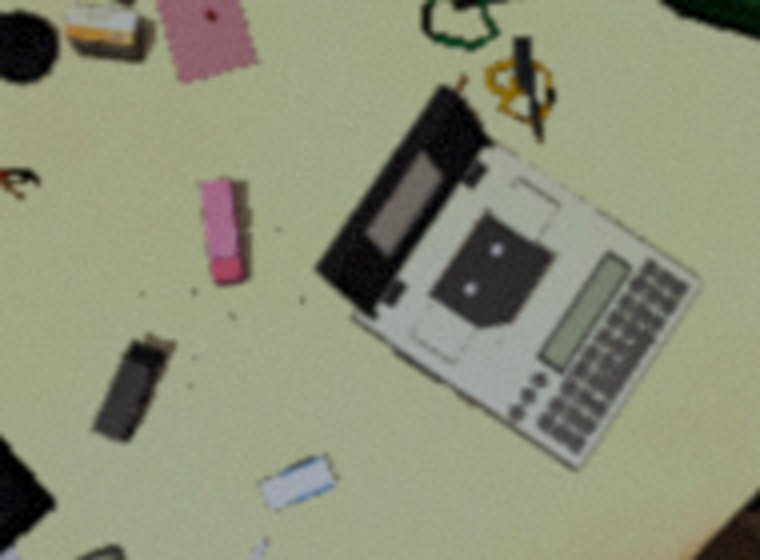

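View pics/scenec.png

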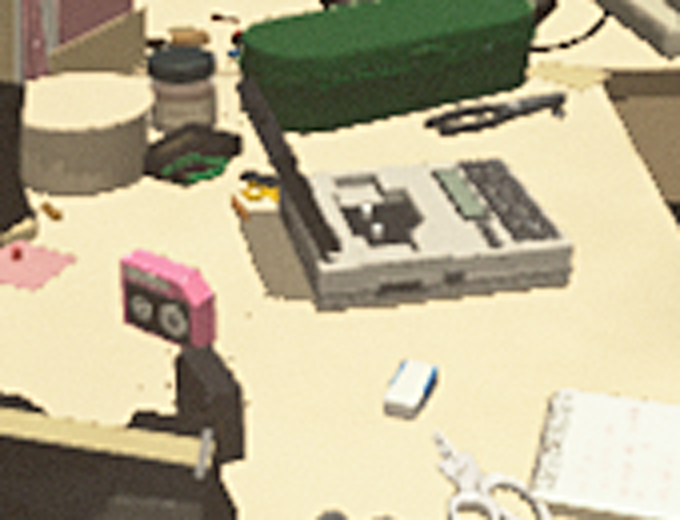

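```bash
python3 - <<'E'
from h import *
c=cam('top')
f=lambda a,z: ray(c,(240+a[0]/4-.4,130+a[1]/4-.4),z)[:2]
FR,FL,BR,BL=[f(a,.032) for a in [(697,280),(578,467),(490,145),(353,316)]]
print(FR,FL,BR,BL, np.linalg.norm(FR-FL),np.linalg.norm(BR-FR),np.linalg.norm(BL-BR))
ax=(BR-FR+BL-FL); print('yaw x', np.degrees(np.arctan2(ax[1],ax[0])), 'left', np.degrees(np.arctan2(*(FL-FR)[::-1])))
print('spindles',f((497,248),.029),f((470,288),.029))
for p in [(135,342),(165,348),(95,430),(125,440)]: print('cas',p,f(p,.044))
print('pink',f((215,180),.044),f((225,283),.044))
print('disp',f((50,500),.05),f((0,440),.05))
s=monitor.sense(); print(q2R(s['eef_rot']))
E
```

```text
[0.52049095 0.06213378] [0.41157215 0.13243271] [0.60002349 0.18243517] [0.49859613 0.26282523] 0.12963504820468613 0.14421459915712762 0.12942206723632077
yaw x 56.40065476534731 left 147.16078736550054
spindles [0.53926701 0.17830065] [0.51558145 0.19422837]
cas (135, 342) [0.48212816 0.38857705]
cas (165, 348) [0.47873961 0.3711865 ]
cas (95, 430) [0.43142316 0.4107806 ]
cas (125, 440) [0.42579749 0.39341795]
pink [0.57672729 0.34344848] [0.51652627 0.33696194]
disp [0.39166221 0.43468068] [0.42545871 0.46400741]
[[ 8.96588305e-01  4.42864470e-01 -6.87432900e-04]
 [ 4.42865003e-01 -8.96587312e-01  1.33446839e-03]
 [-2.53549797e-05 -1.50090872e-03 -9.99998873e-01]]
```

```bash
cat >> h.py <<'E'
def yaw_of(s):
    R=q2R(s['eef_rot']); return np.degrees(np.arctan2(R[1,0],R[0,0]))
def plan(wps,grip,step=.04,dstep=8.,s=None,show=True):
    """wps: list of (x,y,z,yawdeg). prints rows"""
    s=s or monitor.sense(); p=np.array(s['tcp_pos']); y=yaw_of(s); rows=[]
    for w in wps:
        w=np.array(w,float); d=w[:3]-p; dy=w[3]-y
        if len(wps)and abs(dy)>360: dy-=360*np.sign(dy)
        n=max(1,int(np.ceil(max(np.linalg.norm(d)/step,abs(dy)/dstep))))
        for i in range(n):
            a=np.radians(y); dd=(w[:3]-p)/(n-i); tx=np.array([np.cos(a),np.sin(a),0]); ty=np.array([np.sin(a),-np.cos(a),0])
            r=[round(dd@tx,4),round(dd@ty,4),round(-dd[2],4),round(-(w[3]-y)/(n-i),1)]
            rows.append(r); p=p+r[0]*tx+r[1]*ty; p[2]-=r[2]; y-=r[3]
    while len(rows)%8: rows.append([0,0,0,0])
    print('t',s['time'],'tcp',p0(s),'yaw',round(yaw_of(s),1),'F',np.round(s['ft_force'],1),'w',round(s['width'],4))
    for k in range(0,len(rows),8): print('; '.join(' '.join(f'{v:g}' for v in r)+f' {grip:g}' for r in rows[k:k+8]))
def p0(s): return np.round(s['tcp_pos'],4)
E
python3 - <<'E'
from h import *
plan([(.56,-.2,.26,70),(.45,.30,.26,157)],1)
E
```

```text
t 0.15 tcp [ 0.2877 -0.5824  0.2416] yaw 26.3 F [ 0.5 -0.2  0.7] w 0.0854
0.0345 -0.0185 -0.0015 -3.6 1; 0.0355 -0.0163 -0.0015 -3.6 1; 0.0365 -0.0141 -0.0015 -3.7 1; 0.0373 -0.0117 -0.0015 -3.6 1; 0.038 -0.0093 -0.0016 -3.7 1; 0.0385 -0.0068 -0.0015 -3.6 1; 0.0389 -0.0044 -0.0016 -3.7 1; 0.0391 -0.0019 -0.0015 -3.6 1
0.0391 0.0006 -0.0016 -3.7 1; 0.039 0.0031 -0.0015 -3.6 1; 0.0387 0.0056 -0.0016 -3.7 1; 0.0383 0.008 -0.0015 -3.6 1; 0.0332 -0.0211 -0 -6.7 1; 0.0355 -0.0171 -0 -6.7 1; 0.0372 -0.0128 -0 -6.7 1; 0.0385 -0.0084 -0 -6.7 1
0.0392 -0.0039 -0 -6.7 1; 0.0394 0.0007 -0 -6.7 1; 0.039 0.0053 -0 -6.7 1; 0.0381 0.0099 -0 -6.7 1; 0.0367 0.0142 -0 -6.7 1; 0.0348 0.0184 -0 -6.7 1; 0.0324 0.0224 -0 -6.7 1; 0.0296 0.026 -0 -6.7 1
0.0264 0.0293 -0 -6.6 1; 0 0 0 0 1; 0 0 0 0 1; 0 0 0 0 1; 0 0 0 0 1; 0 0 0 0 1; 0 0 0 0 1; 0 0 0 0 1
```

Request:
play_rows(moves="0.035 -0.018 -0.002 -3.6 1; 0.036 -0.016 -0.002 -3.6 1; 0.037 -0.014 -0.002 -3.6 1; 0.037 -0.012 -0.002 -3.6 1; 0.038 -0.009 -0.002 -3.6 1; 0.039 -0.007 -0.002 -3.6 1; 0.039 -0.004 -0.002 -3.6 1; 0.039 -0.002 -0.002 -3.6 1")

```text
time: 0.95
tcp_pos: [0.4697, -0.3241, 0.254]
eef_rot: [-0.002, 0.885, 0.465, -0.004]
ft_force: [0.3, 0.1, -0.4]
width: 0.0856
```

```bash
python3 - <<'E'
from h import *
plan([(.56,-.2,.26,70),(.45,.30,.26,157)],1)
print(monitor.sense()['qpos'])
E
```

```text
t 0.95 tcp [ 0.4697 -0.3241  0.254 ] yaw 55.4 F [ 0.3  0.1 -0.4] w 0.0856
0.0384 0.001 -0.0015 -3.7 1; 0.0382 0.0034 -0.0015 -3.6 1; 0.0379 0.0058 -0.0015 -3.7 1; 0.0375 0.0082 -0.0015 -3.6 1; 0.0332 -0.0211 -0 -6.7 1; 0.0355 -0.0171 -0 -6.7 1; 0.0372 -0.0128 -0 -6.7 1; 0.0385 -0.0084 -0 -6.7 1
0.0392 -0.0039 -0 -6.7 1; 0.0394 0.0007 -0 -6.7 1; 0.039 0.0053 -0 -6.7 1; 0.0381 0.0099 -0 -6.7 1; 0.0367 0.0142 -0 -6.7 1; 0.0348 0.0184 -0 -6.7 1; 0.0324 0.0224 -0 -6.7 1; 0.0296 0.026 -0 -6.7 1
0.0264 0.0293 -0 -6.6 1; 0 0 0 0 1; 0 0 0 0 1; 0 0 0 0 1; 0 0 0 0 1; 0 0 0 0 1; 0 0 0 0 1; 0 0 0 0 1
[ 0.62478383  0.50450121 -0.10978206  1.72218901  0.07143636  0.92546663
 -0.11897772]
```

Request:
play_rows(moves="0.038 0.001 -0.002 -3.7 1; 0.038 0.003 -0.002 -3.7 1; 0.038 0.006 -0.001 -3.7 1; 0.038 0.008 -0.001 -3.7 1; 0.033 -0.021 0 -6.7 1; 0.036 -0.017 0 -6.7 1; 0.037 -0.013 0 -6.7 1; 0.039 -0.008 0 -6.7 1")

```text
time: 1.75
tcp_pos: [0.5274, -0.0335, 0.258]
eef_rot: [-0.002, 0.651, 0.759, -0.002]
ft_force: [-0.2, 0.0, 0.5]
width: 0.0853
```

Request:
play_rows(moves="0.039 -0.004 0 -6.7 1; 0.039 0.001 0 -6.7 1; 0.039 0.005 0 -6.7 1; 0.038 0.01 0 -6.7 1; 0.037 0.014 0 -6.7 1; 0.035 0.018 0 -6.7 1; 0.032 0.022 0 -6.7 1; 0.030 0.026 0 -6.7 1")

```text
time: 2.55
tcp_pos: [0.438, 0.2799, 0.2582]
eef_rot: [-0.003, 0.221, 0.975, -0.001]
ft_force: [0.5, -0.3, -0.6]
width: 0.0855
```

```bash
python3 - <<'E'
from h import *
s=monitor.sense()
cv2.imwrite('pics/w1.png',vision.capture('wrist')[:,:,::-1])
c=cam('wrist',s)
print(p0(s),yaw_of(s),s['qpos'])
np.save('w1.npy',np.hstack([c[0],c[1][:,None]]))
print(proj(c,[[.454,.391,.022],[.454,.391,.044],[.53,.19,.032]]))
E
```

```text
[0.438  0.2799 0.2582] 154.50043085989424 [-0.18568885  0.48694456 -0.63697681  1.84129396  0.34946535  0.93320113
  0.14591326]
[[407.21729189 144.0788433 ]
 [412.36231792 145.95901324]
 [293.4190972  257.11738638]]
```

View pics/w1.png

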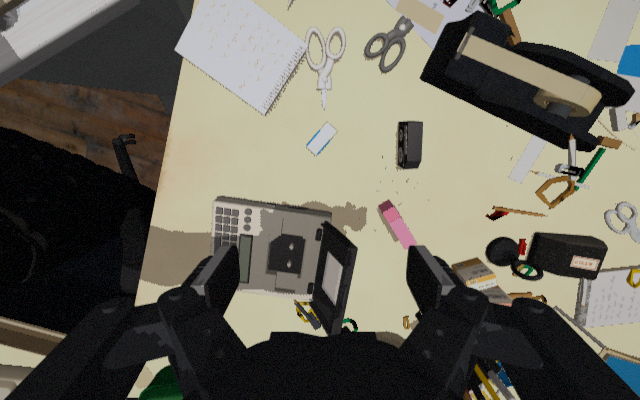

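```bash
python3 - <<'E'
import cv2
from h import *
im=cv2.imread('pics/w1.png'); a=cv2.resize(im[110:180,370:450],None,fx=8,fy=8,interpolation=cv2.INTER_CUBIC)
cv2.imwrite('pics/w1c.png',a)
b=cv2.resize(im[185:340,200:370],None,fx=4,fy=4,interpolation=cv2.INTER_CUBIC); b=cv2.convertScaleAbs(b,alpha=1.5); cv2.imwrite('pics/w1p.png',b)
E
```

```text
(no output)
```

View pics/w1c.png

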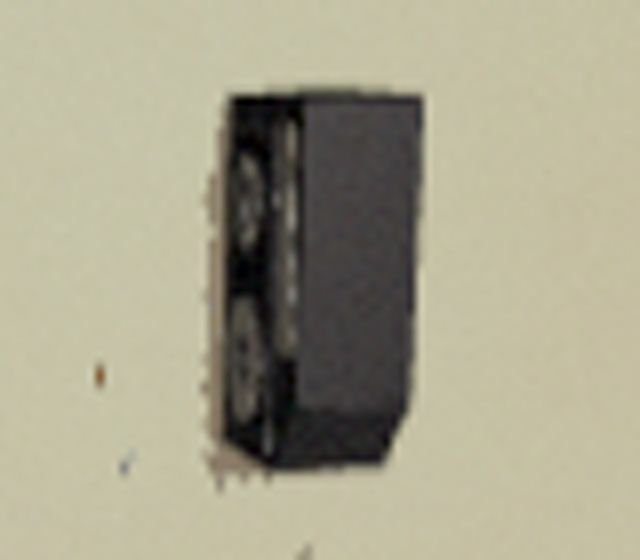

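View pics/w1p.png

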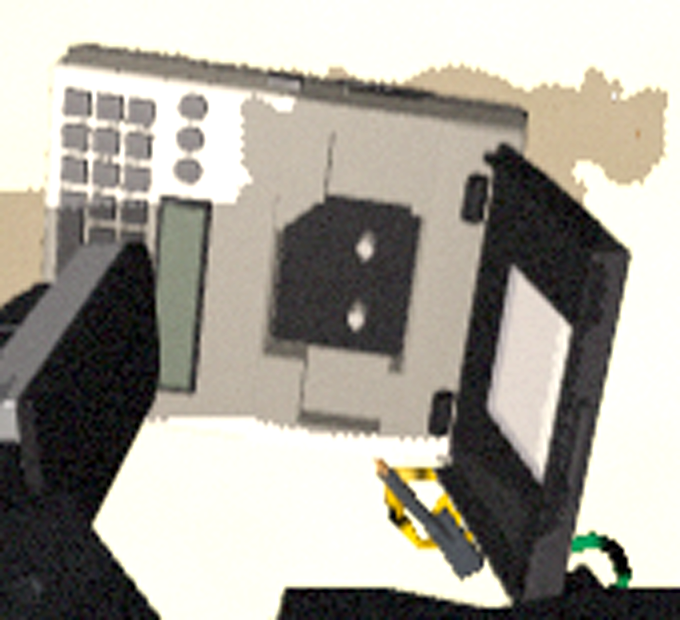

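```bash
python3 - <<'E'
from h import *
W=np.load('w1.npy'); c=(W[:,:3],W[:,3],vision.camera_model('wrist'))
f=lambda a,z: ray(c,(370+a[0]/8-.45,110+a[1]/8-.45),z)[:2]
a,b,d,e=[f(p,.044) for p in [(303,95),(425,95),(412,408),(296,408)]]
g,h=[f(p,.032) for p in [(270,465),(385,462)]]
print(a,b,d,e,np.linalg.norm(a-b),np.linalg.norm(a-e))
y=(d-b)+(e-a); y/=np.linalg.norm(y); print('yaw y',np.degrees(np.arctan2(y[1],y[0])))
cc=(a+b)/2+y*.029; print('centre',cc, 'via top', (a+b+d+e)/4+y*.006,'cut end',(g+h)/2-y*.029)
def fp(a,z): return ray(c,(200+a[0]/4-.4,185+a[1]/4-.4),z)[:2]
# pocket opening at deck corners ; spindles tops z .029
sp=[fp(p,.029) for p in [(366,240),(355,312)]]; print('spind',sp,np.linalg.norm(sp[0]-sp[1]))
RL,RR,FR=[fp(p,.032) for p in [(420,207),(402,357),(272,342)]]
print(RL,RR,FR,np.linalg.norm(RL-RR),np.linalg.norm(RR-FR),'mid',(RL+FR)/2, np.degrees(np.arctan2(*(RL-RR)[::-1])),np.degrees(np.arctan2(*(RR-FR)[::-1])))
BL=fp((527,110),.032);FL=fp((62,60),.032);print('printer BL FL',BL,FL,np.linalg.norm(BL-FL),np.degrees(np.arctan2(*(BL-FL)[::-1])))
x=(BL-FL)/np.linalg.norm(BL-FL);yy=np.array([-x[1],x[0]])
print('bay from corners',(BL+FL)/2-yy*.067+x*.025)
E
```

```text
[0.42469768 0.39577255] [0.43239155 0.41190278] [0.47510989 0.39437181] [0.46752026 0.37843652] 0.0178712000442034 0.046198604359483246
yaw y -22.17610791695086
centre [0.45539943 0.39289148] via top [0.45548601 0.39285619] cut end [0.45433888 0.39307822]
spind [array([0.51271646, 0.19489675]), array([0.53590713, 0.17854691])] 0.02837471336830944
[0.50849895 0.21819484] [0.55762577 0.18651697] [0.53250572 0.14756038] 0.058454533118644764 0.04635334867702283 mid [0.52050233 0.18287761] 147.18534259986657 57.18520380103848
printer BL FL [0.49240676 0.2660175 ] [0.41096242 0.13521484] 0.15408605967222583 58.091522805387015
bay from corners [0.52177455 0.18642472]
```

```bash
python3 - <<'E'
from h import *
plan([(.4553,.3929,.12,157.8),(.4553,.3929,.032,157.8)],0.6)
E
```

```text
t 2.6 tcp [0.4347 0.2886 0.259 ] yaw 155.3 F [-1.3  6.4  1.6] w 0.0852
0.005 0.0207 0.0278 -0.5 0.6; 0.0048 0.0207 0.0278 -0.5 0.6; 0.0046 0.0208 0.0278 -0.5 0.6; 0.0044 0.0208 0.0278 -0.5 0.6; 0.0043 0.0208 0.0278 -0.5 0.6; -0 -0 0.0293 -0 0.6; -0 -0 0.0293 -0 0.6; -0 -0 0.0294 -0 0.6
```

Request:
play_rows(moves="0.005 0.021 0.028 -0.5 0.6; 0.005 0.021 0.028 -0.5 0.6; 0.005 0.021 0.028 -0.5 0.6; 0.004 0.021 0.028 -0.5 0.6; 0.004 0.021 0.028 -0.5 0.6; 0 0 0 0 0.6; 0 0 0 0 0.6; 0 0 0 0 0.6")

```text
time: 3.4
tcp_pos: [0.4549, 0.4, 0.1145]
eef_rot: [-0.003, 0.191, 0.982, 0.003]
ft_force: [0.7, 0.0, -0.2]
width: 0.0514
```

```bash
python3 - <<'E'
from h import *
s=monitor.sense()
im=vision.capture('wrist')[:,:,::-1].copy()
c=cam('wrist',s)
a=np.radians(-22.2); y=np.array([np.cos(a),np.sin(a),0]); x=np.array([y[1],-y[0],0]); C=np.array([.4553,.3929,0])
P=[C+i*x*.009+j*y+[0,0,.044] for i,j in((1,-.029),(-1,-.029),(-1,.017),(1,.017))]
cv2.polylines(im,[np.int32(np.round(proj(c,P)*1))],True,(0,255,0),1)
cv2.imwrite('pics/w2.png',im)
plan([(.4553,.3929,.032,157.8)],0.6,step=.025)
E
```

```text
t 3.45 tcp [0.4553 0.3999 0.1149] yaw 157.9 F [ 0.  -0.4 -0. ] w 0.0514
-0.0006 -0.0016 0.0207 0 0.6; -0.0007 -0.0016 0.0207 0 0.6; -0.0006 -0.0016 0.0207 0.1 0.6; -0.0007 -0.0016 0.0208 0 0.6; 0 0 0 0 0.6; 0 0 0 0 0.6; 0 0 0 0 0.6; 0 0 0 0 0.6
```

View pics/w2.png

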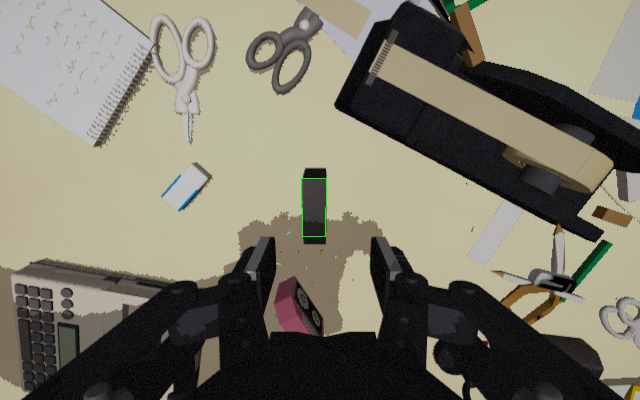

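Request:
play_rows(moves="-0.001 -0.002 0.021 0 0.6; -0.001 -0.002 0.021 0 0.6; 0 -0.001 0.021 0 0.6; -0.001 -0.002 0.020 0 0.6; 0 0 0 0 0.6; 0 0 0 0 0.1; 0 0 0 0 0.1; 0 0 0 0 0.1", newtons=25)

```text
time: 4.25
tcp_pos: [0.4636, 0.3909, 0.0424]
eef_rot: [0.004, 0.196, 0.981, 0.009]
ft_force: [0.2, 0.2, -0.7]
width: 0.0173
```

```bash
python3 - <<'E'
from h import *
s=monitor.sense(); p=s['tcp_pos']
plan([(p[0],p[1],.045,157.8),(.42,.34,.045,157.8),(.42,.34,p[2]+.001,157.8)],0.1,step=.025)
E
```

```text
t 4.25 tcp [0.4636 0.3909 0.0424] yaw 157.4 F [ 0.2  0.2 -0.7] w 0.0173
0 0 -0.0026 -0.4 0.1; 0.007 -0.0212 0 -0 0.1; 0.0071 -0.0212 0 -0 0.1; 0.007 -0.0212 0 -0 0.1; 0 -0 0.0016 -0 0.1; 0 0 0 0 0.1; 0 0 0 0 0.1; 0 0 0 0 0.1
```

```bash
python3 - <<'E'
from h import *
s=monitor.sense(); print(q2R(s['eef_rot']).round(3), s['qpos'].round(3))
cv2.imwrite('pics/w3.png',vision.capture('wrist')[:,:,::-1]); 
im=vision.capture('scene')[:,:,::-1]; crop(im,240,140,420,270,4,'s3.png')
s=monitor.sense();print(p0(s),s['width'],s['ft_force'])
E
```

```text
[[-0.923  0.384  0.011]
 [ 0.384  0.923  0.016]
 [-0.004  0.019 -1.   ]] [-0.475  0.867 -0.441  1.792  0.607  0.6   -0.109]
[0.4635 0.3909 0.0421] 0.016946383233662914 [ 0.18859501 -1.08170239  0.29335192]
```

View pics/w3.png

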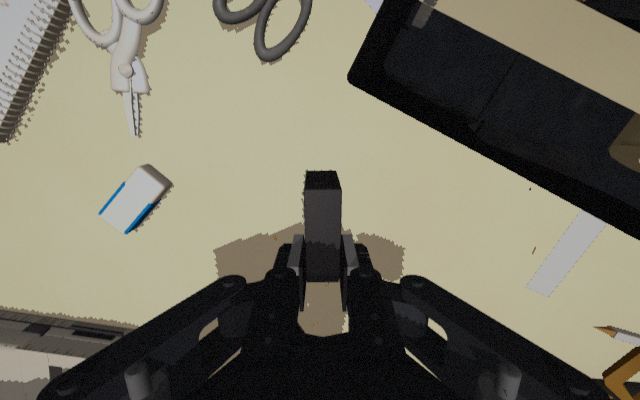

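View pics/s3.png

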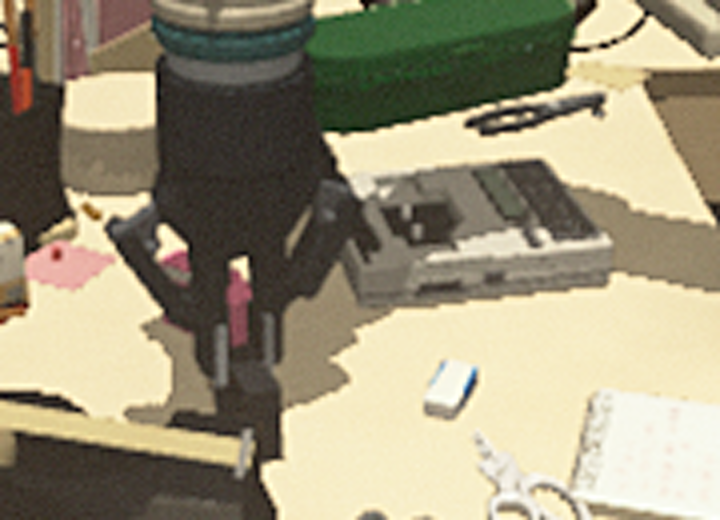

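```bash
python3 - <<'E'
from h import *
s=monitor.sense(); p=s['tcp_pos']
plan([(p[0],p[1],.049,157.8),(.428,.338,.049,157.8),(.428,.338,.044,157.8)],0.1,step=.016)
E
```

```text
t 4.35 tcp [0.4635 0.3909 0.0421] yaw 157.4 F [ 0.2 -1.1  0.3] w 0.0169
0 0 -0.0069 -0.4 0.1; 0.0032 -0.0156 0 -0 0.1; 0.0032 -0.0156 0 -0 0.1; 0.0032 -0.0156 0 -0 0.1; 0.0033 -0.0156 0 -0 0.1; -0 -0 0.005 -0 0.1; 0 0 0 0 0.1; 0 0 0 0 0.1
```

Request:
play_rows(moves="0 0 -0.007 -0.4 0.1; 0.003 -0.016 0 0 0.1; 0.003 -0.016 0 0 0.1; 0.003 -0.016 0 0 0.1; 0.003 -0.016 0 0 0.1; 0 0 0 0 0.1; 0 0 0 0 0.1; 0 0 0 0 0.1")

```text
time: 5.15
tcp_pos: [0.4292, 0.3386, 0.0529]
eef_rot: [0.006, 0.191, 0.982, 0.013]
ft_force: [1.2, -0.3, -0.0]
width: 0.017
```

```bash
python3 - <<'E'
from h import *
s=monitor.sense(); p=s['tcp_pos']; print(p0(s),yaw_of(s),q2R(s['eef_rot'])[2],s['width'],s['ft_force'])
cv2.imwrite('pics/w4.png',vision.capture('wrist')[:,:,::-1]); 
E
```

```text
[0.4292 0.3386 0.0529] 157.99589657333397 [-0.00702258  0.0269812  -0.99961127] 0.01700464483360896 [ 1.21436093 -0.2672189  -0.03975009]
```

View pics/w4.png

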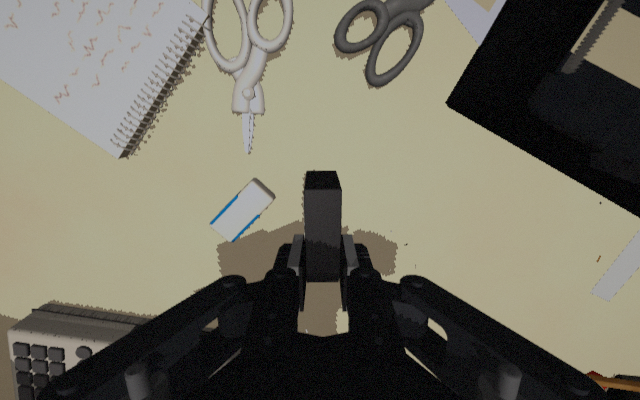

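Request:
play_rows(moves="0 0 0.004 0 0.1; 0 0 0.003 0 0.1; 0 0 0.002 0 0.1; 0 0 0 0 0.1; 0 0 0 0 0.45; 0 0 0 0 0.45; 0 0 0 0 0.45; 0 0 0 0 0.45")

```text
time: 6.0
tcp_pos: [0.4303, 0.3415, 0.0429]
eef_rot: [0.006, 0.19, 0.982, 0.014]
ft_force: [-0.2, 0.6, -0.3]
width: 0.0383
```

```bash
python3 - <<'E'
from h import *
s=monitor.sense(); p=s['tcp_pos']; print(p0(s),yaw_of(s),q2R(s['eef_rot'])[2],s['width'],s['ft_force'])
E
```

```text
[0.4303 0.3415 0.0429] 158.04811165169707 [-0.00687012  0.02974347 -0.99953396] 0.038348367559525205 [-0.23892419  0.61987367 -0.31871285]
```

Request:
play_rows(moves="0 0 -0.015 0 0.45; 0 0 -0.02 0 0.2; 0.008 -0.016 0 0 0; 0 -0.017 0 0 0; 0 -0.017 0 0 0; 0 0 0.012 0 0; 0 0 0.012 0 0; 0 0 0 0 0")

```text
time: 6.8
tcp_pos: [0.4047, 0.2989, 0.0529]
eef_rot: [0.007, 0.19, 0.982, 0.016]
ft_force: [-0.3, -0.3, 0.1]
width: 0.0002
```

```bash
python3 - <<'E'
from h import *
s=monitor.sense(); p=s['tcp_pos']; print(p0(s),yaw_of(s),q2R(s['eef_rot'])[2],s['width'],s['ft_force'])
cv2.imwrite('pics/w5.png',vision.capture('wrist')[:,:,::-1]); 
d=np.array([.422,.3435])-p[:2]; a=np.radians(yaw_of(s)); print('cass in tool',d@[np.cos(a),np.sin(a)],d@[np.sin(a),-np.cos(a)])
E
```

```text
[0.4047 0.2989 0.0529] 158.04541764274407 [-0.00809391  0.0344736  -0.99937283] 0.00022574056661041835 [-0.26226619 -0.26152078  0.11849212]
cass in tool 0.0006287520958070862 0.04786796542547973
```

View pics/w5.png

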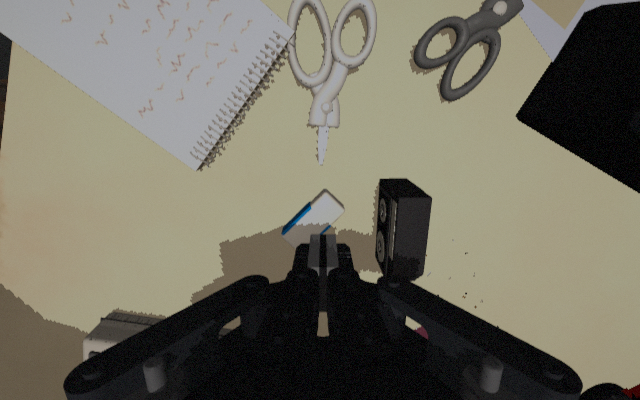

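Request:
play_rows(moves="0 0 0.005 0 0; 0 0.01 0.005 0 0; 0 0.01 0 0 0; 0 0.006 0 0 0; 0 0.006 0 0 0; 0 0.006 0 0 0; 0 0.006 0 0 0; 0 0 0 0 0")

```text
time: 7.65
tcp_pos: [0.4238, 0.3483, 0.0445]
eef_rot: [0.008, 0.189, 0.982, 0.019]
ft_force: [-0.7, 0.2, -0.4]
width: -0.0003
```

```bash
cat > look.py <<'E'
from h import *
import sys
s=monitor.sense(); p=s['tcp_pos']; print('t',s['time'],p0(s),'yaw',round(yaw_of(s),2),'tilt',q2R(s['eef_rot'])[2].round(4),'w',round(s['width'],4),'F',s['ft_force'].round(1),'q',s['qpos'].round(2))
n=sys.argv[1]
if n!='-':
    cv2.imwrite(f'pics/{n}.png',vision.capture('wrist')[:,:,::-1]); c=cam('wrist',s); np.save(n+'.npy',np.hstack([c[0],c[1][:,None]]))
E
python3 look.py w6
```

```text
t 7.65 [0.4238 0.3483 0.0445] yaw 158.17 tilt [-0.0078  0.0401 -0.9992] w -0.0003 F [-0.7  0.2 -0.4] q [-0.48  0.8  -0.4   1.97  0.66  0.45 -0.17]
```

View pics/w6.png

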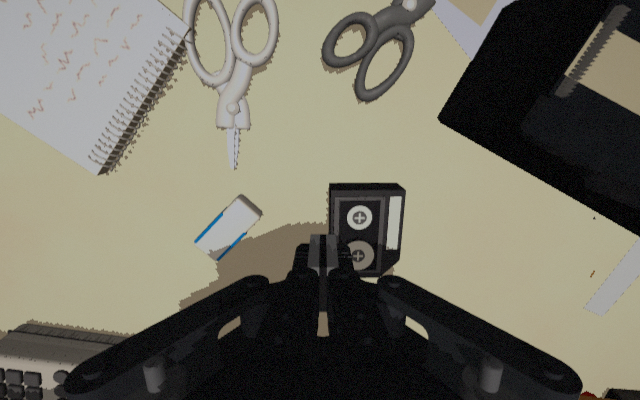

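Request:
play_rows(moves="0 -0.005 -0.02 0 0.3; 0 0 -0.02 8 0.6; 0 0 -0.02 8 1; 0 0 -0.015 8 1; 0 0 0 8 1; 0 0 0 8 1; 0 0 0 8 1; 0 0 0 8 1")

```text
time: 8.5
tcp_pos: [0.4185, 0.3353, 0.122]
eef_rot: [-0.002, 0.644, 0.765, 0.017]
ft_force: [-0.1, 0.7, 0.2]
width: 0.0853
```

```bash
python3 look.py -
```

```text
t 8.5 [0.4185 0.3353 0.122 ] yaw 99.82 tilt [ 0.0252  0.023  -0.9994] w 0.0853 F [-0.1  0.7  0.2] q [-0.57  0.64 -0.23  1.97  0.26  0.53 -0.8 ]
```

```bash
python3 - <<'E'
from h import *
plan([(.435,.372,.115,67.8)],1)
E
```

```text
t 8.5 tcp [0.4185 0.3353 0.122 ] yaw 99.8 F [-0.1  0.7  0.2] w 0.0853
0.0067 0.0045 0.0014 6.4 1; 0.0071 0.0037 0.0014 6.4 1; 0.0075 0.0029 0.0014 6.4 1; 0.0078 0.0021 0.0014 6.4 1; 0.0079 0.0011 0.0014 6.4 1; 0 0 0 0 1; 0 0 0 0 1; 0 0 0 0 1
```

Request:
play_rows(moves="0.007 0.005 0.001 6.4 1; 0.007 0.004 0.001 6.4 1; 0.008 0.003 0.001 6.4 1; 0.008 0.002 0.001 6.4 1; 0.008 0.001 0.001 6.4 1; 0 0 0 0 1; 0 0 0 0 1; 0 0 0 0 1")

```text
time: 9.3
tcp_pos: [0.4344, 0.3692, 0.1183]
eef_rot: [-0.005, 0.836, 0.548, 0.013]
ft_force: [-0.9, -0.1, 1.4]
width: 0.0848
```

```bash
python3 look.py w7
```

```text
t 9.3 [0.4344 0.3692 0.1183] yaw 66.47 tilt [ 0.0271  0.005  -0.9996] w 0.0848 F [-0.9 -0.1  1.4] q [-0.71  0.67 -0.07  1.88  0.07  0.57 -1.23]
```

View pics/w7.png

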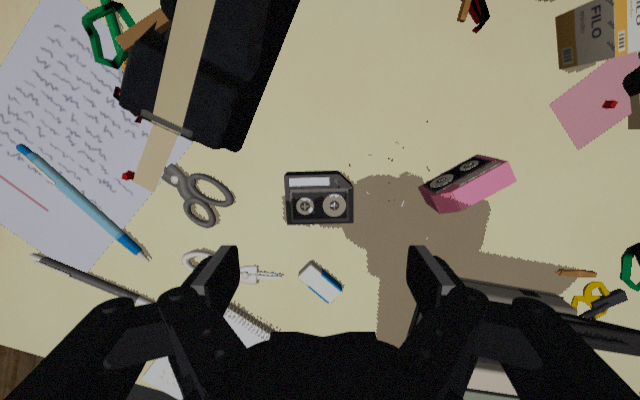

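```bash
python3 - <<'E'
from h import *
im=cv2.imread('pics/w7.png'); crop(im,270,155,370,240,8,'w7c.png')
E
```

```text
(no output)
```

View pics/w7c.png

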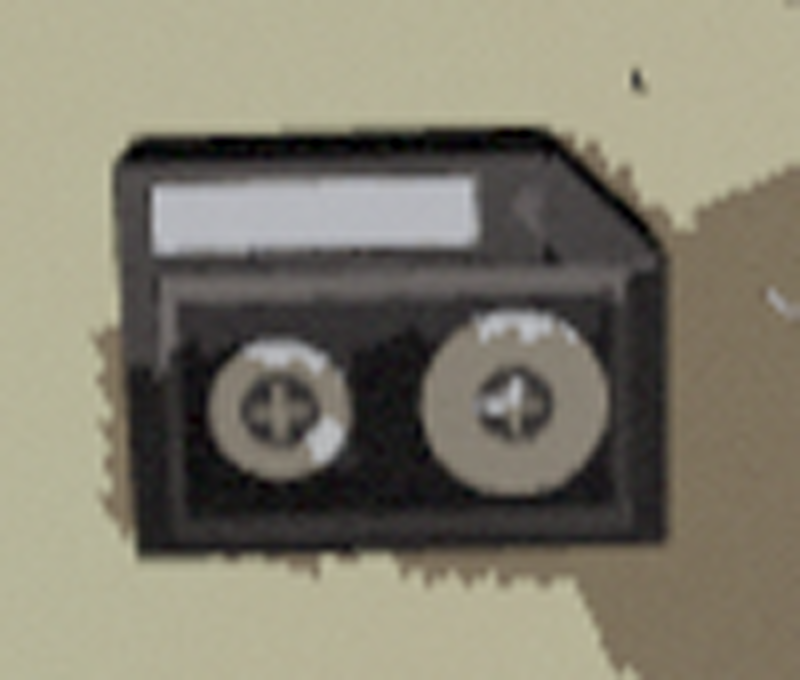

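```bash
cat > meas.py <<'E'
from h import *
E
python3 - <<'E'
from h import *
W=np.load('w7.npy'); c=(W[:,:3],W[:,3],vision.camera_model('wrist'))
f=lambda a,z=.018: ray(c,(270+a[0]/8-.45,155+a[1]/8-.45),z)[:2]
A,B,C,D=[f(p) for p in [(138,555),(665,540),(118,165),(545,157)]]; E=f((668,262))
n=np.linalg.norm; print(A,B,C,D,'len',n(A-B),'wid',n(A-C),n(D-C),n(E-B))
y=(B-A)/n(B-A);y2=(D-C)/n(D-C); z=(C-A)/n(C-A); ang=lambda v:np.degrees(np.arctan2(v[1],v[0])); print(ang(y),ang(y2),ang(z)-90)
yaw=np.radians((ang(y)*2+ang(y2)+ang(z)-90)/4); y=np.array([np.cos(yaw),np.sin(yaw)]);z=np.array([-y[1],y[0]])
print('yaw',np.degrees(yaw),'cen',(A+B)/2+z*.022,(A+C)/2+y*.029, C+y*.029-z*.022)
E
```

```text
[0.40032602 0.36450889] [0.45359294 0.34305578] [0.41692758 0.40429666] [0.45796866 0.38728171] len 0.05742474117614945 wid 0.043112393714667074 0.044428354469974445 0.03106927719168007
-21.936981868600835 -22.518082817509555 -22.648476587146675
yaw -22.260130785464476 cen [0.43529335 0.37414275] [0.43546553 0.37341722] [0.43543244 0.37295069]
```

```bash
python3 - <<'E'
from h import *
plan([(.4335,.369,.05,67.7)],1,step=.012)
E
```

```text
t 9.35 tcp [0.4344 0.369  0.1182] yaw 66.4 F [-0.8  0.  -0.2] w 0.0854
-0.0001 -0.0001 0.0114 -0.2 1; -0.0001 -0.0001 0.0114 -0.2 1; -0 -0.0001 0.0114 -0.2 1; -0.0001 -0.0002 0.0113 -0.2 1; -0 -0.0001 0.0114 -0.2 1; -0.0001 -0.0002 0.0113 -0.3 1; 0 0 0 0 1; 0 0 0 0 1
```

Request:
play_rows(moves="0 0 0.011 -0.2 1; 0 0 0.011 -0.2 1; 0 0 0.011 -0.2 1; 0 0 0.011 -0.2 1; 0 0 0.011 -0.2 1; 0 0 0.011 -0.3 1; 0 0 0 0 1; 0 0 0 0 1")

```text
time: 10.15
tcp_pos: [0.4344, 0.3685, 0.0445]
eef_rot: [-0.005, 0.829, 0.559, 0.011]
ft_force: [0.1, 0.1, -0.6]
width: 0.0855
```

```bash
python3 look.py w8; python3 - <<'E'
from h import *
plan([(.4335,.369,.015,67.7)],1,step=.01)
im=cv2.imread('pics/w8.png'); 
E
```

```text
t 10.15 [0.4344 0.3685 0.0445] yaw 67.93 tilt [ 0.0231  0.0036 -0.9997] w 0.0855 F [ 0.1  0.1 -0.6] q [-0.71  0.79 -0.06  1.91  0.09  0.42 -1.22]
t 10.2 tcp [0.4343 0.3685 0.0446] yaw 67.9 F [ 0.6  0.4 -0. ] w 0.0856
0.0001 -0.0003 0.0099 0.1 1; 0 -0.0003 0.0098 0.1 1; 0.0001 -0.0004 0.0099 0 1; 0 0 0 0 1; 0 0 0 0 1; 0 0 0 0 1; 0 0 0 0 1; 0 0 0 0 1
```

View pics/w8.png

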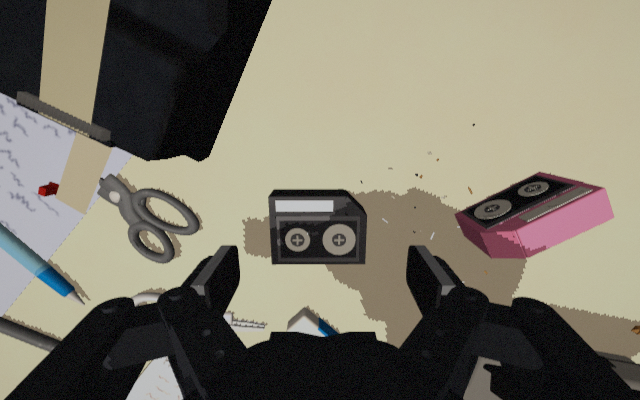

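Request:
play_rows(moves="0 0 0.009 0.1 0.9; 0 0 0.009 0.1 0.85; 0 0 0.007 0 0.85; 0 0 0.003 0 0.85; 0 0 0 0 0.85; 0 0 0 0 0.85; 0 0 0 0 0.85; 0 0 0 0 0.85")

```text
time: 11.0
tcp_pos: [0.4356, 0.37, 0.0154]
eef_rot: [-0.005, 0.83, 0.557, 0.012]
ft_force: [-0.1, 0.1, -0.1]
width: 0.0725
```

```bash
python3 look.py w9
```

```text
t 11.0 [0.4356 0.37   0.0154] yaw 67.72 tilt [ 0.0255  0.0047 -0.9997] w 0.0725 F [-0.1  0.1 -0.1] q [-0.72  0.84 -0.05  1.91  0.09  0.37 -1.23]
```

View pics/w9.png

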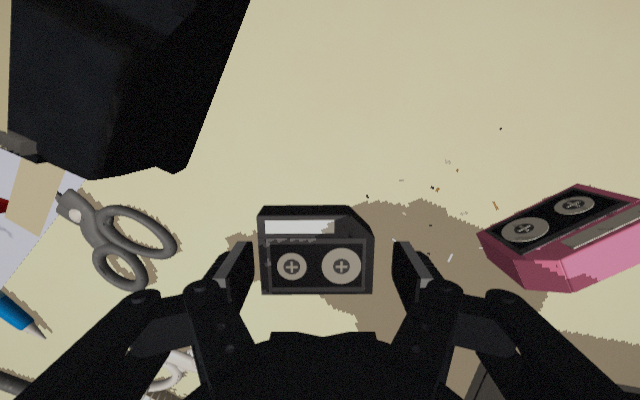

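```bash
python3 - <<'E'
from h import *
m=vision.camera_model('wrist'); T=np.linalg.inv(m['tool_from_camera']); c=(T[:3,:3],T[:3,3],m)
for z in (0,.004,.008,.011,.015): print(z,proj(c,[[.011,-.036,z],[-.011,-.036,z],[.011,.036,z]]).round(0).tolist())
im=cv2.imread('pics/w9.png'); crop(cv2.convertScaleAbs(im,alpha=1.8),190,190,460,330,3,'w9c.png')
E
```

```text
0 [[249.0, 240.0], [252.0, 278.0], [391.0, 240.0]]
0.004 [[251.0, 236.0], [254.0, 274.0], [390.0, 236.0]]
0.008 [[252.0, 233.0], [255.0, 270.0], [388.0, 233.0]]
0.011 [[254.0, 231.0], [256.0, 267.0], [387.0, 231.0]]
0.015 [[255.0, 228.0], [258.0, 263.0], [385.0, 228.0]]
```

View pics/w9c.png

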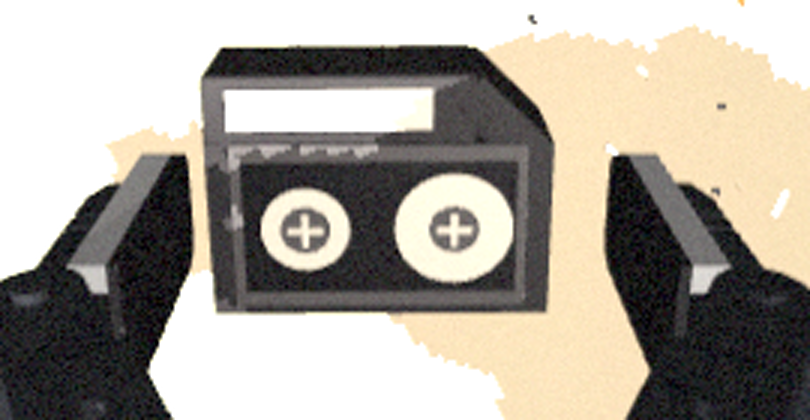

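Request:
play_rows(moves="0 0 0.004 0 0.85; 0 0 0.003 0 0.85; 0 0 0 0 0.85; 0 0 0 0 0.4; 0 0 0 0 0.4; 0 0 0 0 0.4; 0 0 0 0 0.4; 0 0 0 0 0.4", newtons=25)

```text
time: 11.85
tcp_pos: [0.4359, 0.3703, 0.0083]
eef_rot: [-0.005, 0.83, 0.557, 0.012]
ft_force: [-1.6, 0.7, 0.9]
width: 0.0576
```

```bash
python3 look.py w10
```

```text
t 11.85 [0.4359 0.3703 0.0083] yaw 67.71 tilt [ 0.0263  0.005  -0.9996] w 0.0576 F [-1.6  0.7  0.9] q [-0.72  0.86 -0.05  1.91  0.09  0.35 -1.23]
```

View pics/w10.png

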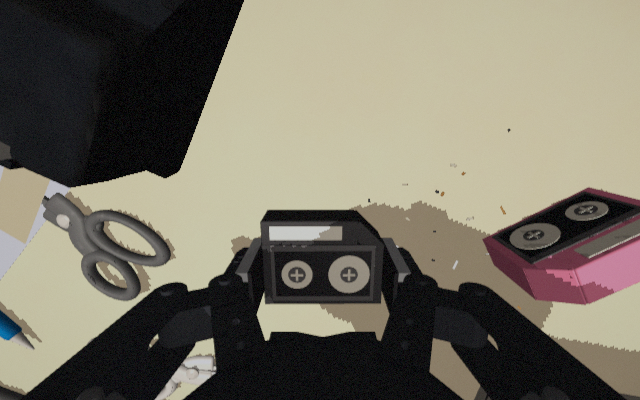

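Request:
play_rows(moves="0 0 -0.005 0 0.4; 0 0 -0.01 0 0.4; 0 0 -0.015 0 0.4; 0 0 -0.02 0 0.4; 0 0 -0.025 0 0.4; 0 0 -0.025 0 0.4; 0 0 -0.025 0 0.4; 0 0 -0.025 0 0.4", newtons=35)

```text
time: 12.7
tcp_pos: [0.4319, 0.3652, 0.1674]
eef_rot: [-0.005, 0.83, 0.557, 0.01]
ft_force: [-0.4, 0.3, -0.9]
width: 0.0571
```

```bash
python3 look.py -; python3 - <<'E'
from h import *
plan([(.42,.25,.16,57),(.475,.115,.16,57)],.4,step=.025)
E
```

```text
t 12.7 [0.4319 0.3652 0.1674] yaw 67.73 tilt [ 0.0228  0.0036 -0.9997] w 0.0571 F [-0.4  0.3 -0.9] q [-0.69  0.59 -0.09  1.85  0.07  0.68 -1.2 ]
t 12.7 tcp [0.4319 0.3652 0.1674] yaw 67.7 F [-0.4  0.3 -0.9] w 0.0571
-0.0222 0.0065 0.0015 2.1 0.4; -0.022 0.0073 0.0015 2.2 0.4; -0.0216 0.0082 0.0015 2.1 0.4; -0.0214 0.009 0.0014 2.2 0.4; -0.021 0.0098 0.0015 2.1 0.4; -0.0139 0.0199 -0 0 0.4; -0.0139 0.0199 -0 0 0.4; -0.0139 0.02 -0 0 0.4
-0.0139 0.0199 -0 0 0.4; -0.0138 0.02 -0 0 0.4; -0.0139 0.0199 -0 0 0.4; 0 0 0 0 0.4; 0 0 0 0 0.4; 0 0 0 0 0.4; 0 0 0 0 0.4; 0 0 0 0 0.4
```

Request:
play_rows(moves="-0.022 0.006 0.001 2.1 0.4; -0.022 0.007 0.001 2.1 0.4; -0.022 0.008 0.001 2.1 0.4; -0.021 0.009 0.001 2.1 0.4; -0.021 0.01 0.001 2.1 0.4; -0.018 0.026 0 0 0.4; -0.018 0.026 0 0 0.4; -0.018 0.026 0 0 0.4")

```text
time: 13.5
tcp_pos: [0.4565, 0.1644, 0.1729]
eef_rot: [-0.009, 0.877, 0.48, 0.022]
ft_force: [-0.0, -0.3, -0.8]
width: 0.0572
```

Request:
play_rows(moves="-0.015 0.02 0 0 0.4; -0.01 0.015 0 0 0.4; -0.004 0.006 0 0 0.4; 0 0 0 0 0.4; 0 0 0 0 0.4; 0 0 0 0 0.4; 0 0 0 0 0.4; 0 0 0 0 0.4")

```text
time: 14.3
tcp_pos: [0.4764, 0.1148, 0.1775]
eef_rot: [-0.008, 0.877, 0.479, 0.025]
ft_force: [0.2, 0.9, -0.7]
width: 0.0571
```

```bash
python3 look.py w11; python3 - <<'E'
from h import *
im=vision.capture('scene')[:,:,::-1]; crop(im,250,120,430,255,4,'s11.png')
E
```

```text
t 14.3 [0.4764 0.1148 0.1775] yaw 57.29 tilt [ 0.0511  0.0093 -0.9986] w 0.0571 F [ 0.2  0.9 -0.7] q [-0.21  0.48 -0.09  2.06  0.03  0.56 -0.89]
```

View pics/w11.png

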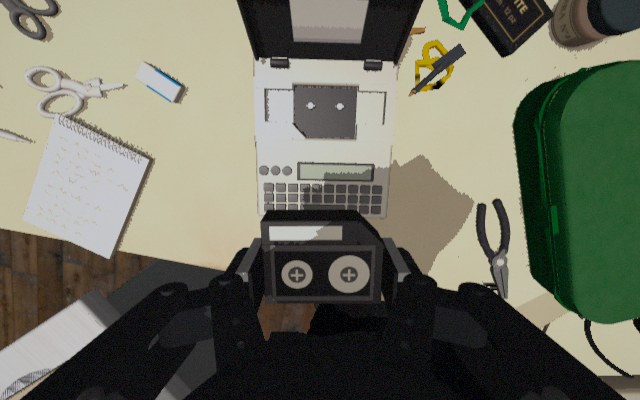

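View pics/s11.png

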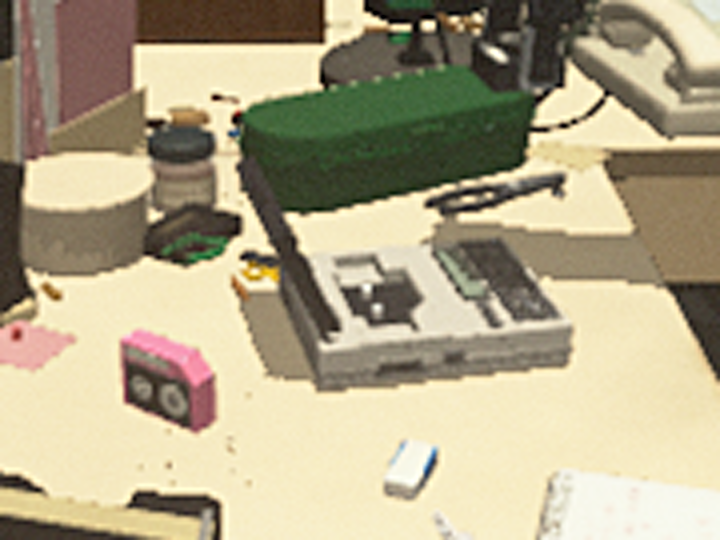

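```bash
python3 - <<'E'
from h import *
im=cv2.imread('pics/w11.png'); crop(im,235,0,415,225,4,'a.png'); a=cv2.imread('pics/a.png'); cv2.imwrite('pics/w11b.png',a[180:620])
E
```

```text
(no output)
```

View pics/w11b.png

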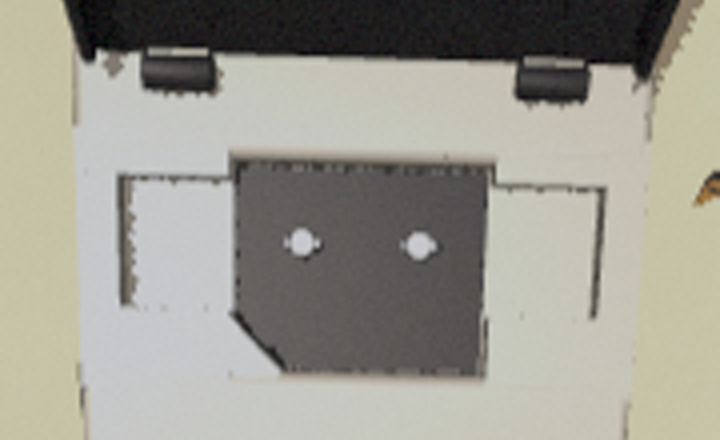

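```bash
python3 - <<'E'
from h import *
from scipy.optimize import least_squares
W=np.load('w11.npy'); c=(W[:,:3],W[:,3],vision.camera_model('wrist'))
P=np.array([[24,31,32],[24,-31,32],[-24,-31,32],[20,57,32],[-10,57,32],[20,-57,32],[-10,-57,32]])/1000
px=np.array([(230,152),(496,158),(487,379),(118,174),(122,307),(607,186),(597,318)],float); px[:,1]+=180; px=px/4+[235,0]-.4
def w(p): 
    a=np.radians(p[2]); r=np.array([[np.cos(a),-np.sin(a)],[np.sin(a),np.cos(a)]]); return np.c_[P[:,:2]@r.T+p[:2],P[:,2]]
f=lambda p:(proj(c,w(p))-px).ravel()
r=least_squares(f,[.52,.184,57],x_scale=[.01,.01,1]); print(r.x,f(r.x).reshape(-1,2).round(1))
# with free z offset
f2=lambda p:(proj(c,w(p)+[0,0,p[3]])-px).ravel()
r2=least_squares(f2,[.52,.184,57,0],x_scale=[.01,.01,1,.01]); print(r2.x,f2(r2.x).reshape(-1,2).round(1))
# w1 consistency
W1=np.load('w1.npy'); c1=(W1[:,:3],W1[:,3],c[2])
P=np.array([[24,31,32],[24,-31,32],[-24,-31,32],[55-25+80-55-25+0,67,32]])/1000
P=P[:3]; q1=np.array([(420,207),(402,357),(272,342)])/4+[200,185]-.4
print((proj(c1,w(r.x))-q1).round(1))
# in tool frame
s=monitor.sense(); 
E
```

```text
[ 0.52433461  0.18024248 55.93329192] [[-0.1  1.1]
 [ 0.3  1.3]
 [-0.1 -1.1]
 [-0.2 -0.6]
 [-0.4 -0.3]
 [ 0.2 -0.4]
 [ 0.3 -0.1]]
[ 5.24344278e-01  1.80249848e-01  5.59330324e+01 -1.32704474e-04] [[-0.1  1.1]
 [ 0.3  1.3]
 [-0.1 -1.1]
 [-0.2 -0.5]
 [-0.4 -0.3]
 [ 0.2 -0.4]
 [ 0.3 -0.2]]
[[ 0.7  2.4]
 [-0.5  4.3]
 [-1.4  3.5]]
```

```bash
python3 - <<'E'
from h import *
im=cv2.imread('pics/w11.png'); im=cv2.convertScaleAbs(im,alpha=1.5); crop(im,230,190,420,330,4,'w11h.png')
E
```

```text
(no output)
```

View pics/w11h.png

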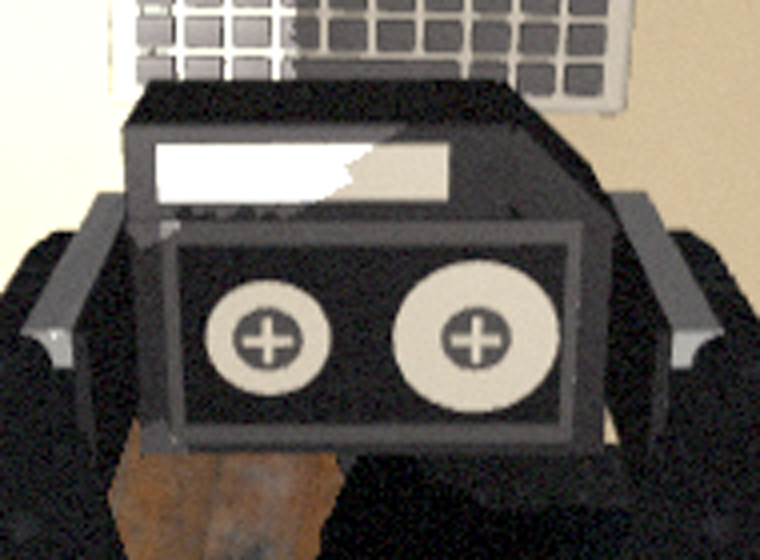

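```bash
python3 - <<'E'
from h import *
from scipy.optimize import least_squares
m=vision.camera_model('wrist'); T=np.linalg.inv(m['tool_from_camera']); c=(T[:3,:3],T[:3,3],m)
# cassette (z,y) -> tool (x,y)
P=np.array([[22,-29],[22,17],[10,29],[-22,29],[-22,-29]])/1000
px=np.array([(127,125),(510,124),(608,222),(606,444),(140,448)],float)/4+[230,190]-.4
for zt in (-.0097,):
  def f(p,full=False):
    a=p[2]; r=np.array([[np.cos(a),-np.sin(a)],[np.sin(a),np.cos(a)]]); X=np.c_[P@r.T+p[:2],zt+p[3]+p[4]*P[:,0]]; return (proj(c,X)-px).ravel()
  for free in (0,1):
    g=(lambda p:f(p)) if free else (lambda p:f(np.r_[p,0,-.026]))
    r=least_squares(g,[0.003,0,0,0,0][:5 if free else 3],x_scale=[.01,.01,.1,.01,.1][:5 if free else 3]); print(r.x.round(4),g(r.x).reshape(-1,2).round(1).tolist())
# pad front corners left tip inner (127,195)->, right (610,195)
print(px)
for z in(0,.002,.004): print(z,proj(c,[[.011,-.029,z],[.011,.029,z]]).round(1).tolist())
print(np.array([(127,193),(610,193)])/4+[230,190]-.4)
E
```

```text
[ 0.0035  0.001  -0.0049] [[-3.2, 0.3], [2.0, 0.0], [2.2, -0.9], [-1.2, 0.8], [0.1, 0.3]]
[ 0.0018  0.0011 -0.0046  0.0033  0.0243] [[-0.8, 0.2], [0.9, -0.1], [0.6, -1.2], [-2.1, 0.8], [1.3, 0.4]]
[[261.35 220.85]
 [357.1  220.6 ]
 [381.6  245.1 ]
 [381.1  300.6 ]
 [264.6  301.6 ]]
0 [[262.7, 240.2], [377.6, 240.1]]
0.002 [[263.4, 238.5], [376.8, 238.5]]
0.004 [[264.2, 236.9], [376.1, 236.8]]
[[261.35 237.85]
 [382.1  237.85]]
```

Request:
play_rows(moves="0 0 0 -8 0.4; 0 0 0 -8 0.4; 0 0 0 -8 0.4; 0 0 0 -8 0.4; 0 0 0 -8 0.4; 0 0 0 -8 0.4; 0 0 0 -8 0.4; 0 0 0 -8 0.4")

```text
time: 15.2
tcp_pos: [0.4756, 0.1163, 0.1768]
eef_rot: [0.006, 0.469, 0.883, 0.024]
ft_force: [0.5, 0.4, -1.4]
width: 0.0572
```

Request:
play_rows(moves="0 0 0 -8 0.4; 0 0 0 -8 0.4; 0 0 0 -8 0.4; 0 0 0 -8 0.4; 0 0 0 -8 0.4; 0 0 0 -8 0.4; 0 0 0 -8 0.4; 0 0 0 -8 0.4")

```text
time: 16.0
tcp_pos: [0.4752, 0.1165, 0.1761]
eef_rot: [0.018, -0.094, 0.995, 0.016]
ft_force: [-0.7, 0.3, -0.4]
width: 0.0572
```

```bash
python3 look.py -; python3 - <<'E'
from h import *
s=monitor.sense(); y=yaw_of(s)%360
import h
h.yaw_of=lambda s:y
plan([(.5252,.1833,.15,236)],.4,step=.02,dstep=7)
E
```

```text
t 16.0 [0.4752 0.1165 0.1761] yaw -169.28 tilt [-0.039   0.0293 -0.9988] w 0.0572 F [-0.7  0.3 -0.4] q [ 0.24  0.58 -0.76  2.05  0.6   0.69  0.86]
t 16.0 tcp [0.4752 0.1165 0.1761] yaw 190.7 F [-0.7  0.3 -0.4] w 0.0572
-0.0088 0.008 0.0037 -6.5 0.4; -0.0096 0.007 0.0037 -6.5 0.4; -0.0104 0.0059 0.0037 -6.5 0.4; -0.011 0.0047 0.0037 -6.4 0.4; -0.0114 0.0034 0.0038 -6.5 0.4; -0.0117 0.0021 0.0037 -6.4 0.4; -0.0119 0.0007 0.0038 -6.5 0.4; 0 0 0 0 0.4
```

Request:
play_rows(moves="-0.009 0.008 0.002 -6.5 0.4; -0.01 0.007 0.002 -6.5 0.4; -0.01 0.006 0.002 -6.5 0.4; -0.011 0.005 0.002 -6.5 0.4; -0.011 0.003 0.002 -6.5 0.4; -0.012 0.002 0.002 -6.5 0.4; -0.012 0.001 0.002 -6.5 0.4; 0 0 0 0 0.4")

```text
time: 16.8
tcp_pos: [0.5258, 0.1854, 0.1637]
eef_rot: [0.021, -0.485, 0.874, 0.008]
ft_force: [-0.0, 0.7, -1.0]
width: 0.0572
```

```bash
python3 look.py w12
```

```text
t 16.8 [0.5258 0.1854 0.1637] yaw -121.9 tilt [-0.0442 -0.0073 -0.999 ] w 0.0572 F [-0.   0.7 -1. ] q [ 0.2   0.76 -0.94  1.88  0.79  0.88  1.46]
```

View pics/w12.png

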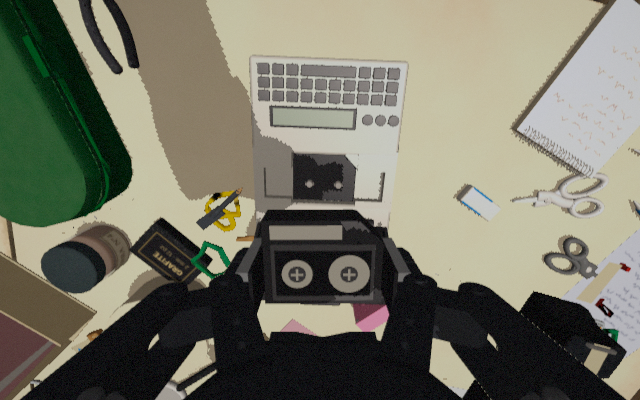

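```bash
python3 - <<'E'
from h import *
im=cv2.imread('pics/w12.png'); crop(cv2.convertScaleAbs(im,alpha=1.3),240,45,420,225,4,'w12b.png')
E
```

```text
(no output)
```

View pics/w12b.png

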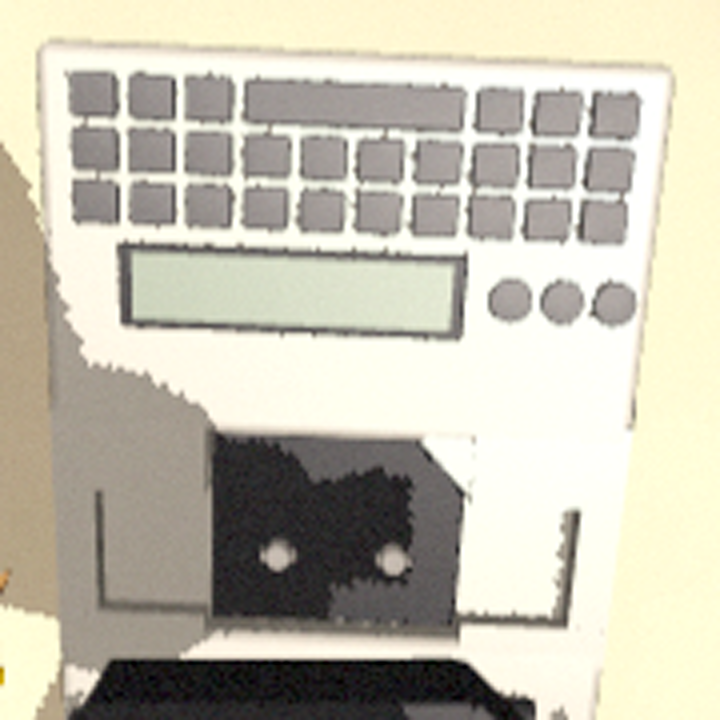

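```bash
python3 - <<'E'
from h import *
from scipy.optimize import least_squares
W=np.load('w12.npy'); c=(W[:,:3],W[:,3],vision.camera_model('wrist'))
P=np.array([[20,-57],[-10,-57],[20,57],[-10,57],[24,-31],[24,31],[-24,-31],[-105,-67],[-105,67]])/1000
px=np.array([(97,611),(97,489),(571,629),(580,509),(210,632),(460,639),(209,432),(40,45),(672,68)],float)/4+[240,45]-.4
def w(p): 
    a=np.radians(p[2]); r=np.array([[np.cos(a),-np.sin(a)],[np.sin(a),np.cos(a)]]); return np.c_[P@r.T+p[:2],np.full(len(P),.032)]
for free in (0,1):
  f=lambda p:(proj(c,w(p)+[0,0,p[3] if free else 0])-px).ravel()
  r=least_squares(f,[.52,.184,57]+[0]*free,x_scale=[.01,.01,1]+[.01]*free); print(r.x,f(r.x).reshape(-1,2).round(1).tolist())
E
```

```text
[ 0.52388047  0.18066804 56.00106273] [[0.6, 0.5], [-0.4, 0.7], [-0.4, 0.3], [0.7, 0.2], [-0.8, 0.1], [0.3, 0.7], [-0.5, 1.1], [-1.9, -1.4], [2.2, -0.9]]
[ 5.24150170e-01  1.81033874e-01  5.60072541e+01 -3.20006196e-03] [[1.3, -0.1], [0.3, 0.4], [-1.0, -0.4], [-0.0, -0.1], [-0.5, -0.6], [-0.1, -0.0], [-0.2, 0.9], [-0.9, -0.2], [1.0, 0.2]]
```

```bash
cat >> h.py <<'E'
def plan2(target,yaw,grip,n,show=True):
    s=monitor.sense(); R=q2R(s['eef_rot']); p=np.array(s['tcp_pos']); d=(R.T@(np.array(target)-p))
    dy=(yaw-yaw_of(s)+180)%360-180
    print('t',s['time'],'tcp',p0(s),'yaw',round(yaw_of(s)%360,2),'tilt',R[2].round(3),'F',s['ft_force'].round(1),'w',round(s['width'],4))
    print('total tool shift',d.round(4),'spin',round(-dy,2),'| per row',(d/n).round(4),round(-dy/n,2))
E
python3 - <<'E'
from h import *
plan2((.5257,.183,.08),236,.4,7)
E
```

```text
t 16.85 tcp [0.5252 0.1844 0.1636] yaw 237.94 tilt [-0.043 -0.007 -0.999] F [-0.2 -0.3  0.2] w 0.0572
total tool shift [ 0.0045 -0.0006  0.0835] spin 1.94 | per row [ 0.0006 -0.0001  0.0119] 0.28
```

Request:
play_rows(moves="0.001 0 0.012 0.3 0.4; 0.001 0 0.012 0.3 0.4; 0.001 0 0.012 0.3 0.4; 0.001 0 0.012 0.3 0.4; 0.0005 0 0.012 0.3 0.4; 0 0 0.012 0.2 0.4; 0 0 0.01 0.2 0.4; 0 0 0 0 0.4")

```text
time: 17.65
tcp_pos: [0.5228, 0.1791, 0.0727]
eef_rot: [0.017, -0.465, 0.885, 0.006]
ft_force: [-0.7, -0.5, -1.3]
width: 0.0571
```

```bash
python3 look.py w13; python3 - <<'E'
from h import *
plan2((.5257,.183,.048),236,.4,4)
E
```

```text
t 17.65 [0.5228 0.1791 0.0727] yaw -124.59 tilt [-0.0365 -0.0055 -0.9993] w 0.0571 F [-0.7 -0.5 -1.3] q [ 0.12  0.86 -0.8   1.94  0.94  0.72  1.29]
t 17.7 tcp [0.523  0.1794 0.0733] yaw 235.42 tilt [-0.037 -0.006 -0.999] F [ 0.2  0.4 -0.3] w 0.0572
total tool shift [-0.0036 -0.      0.0254] spin -0.58 | per row [-0.0009 -0.      0.0064] -0.15
```

View pics/w13.png

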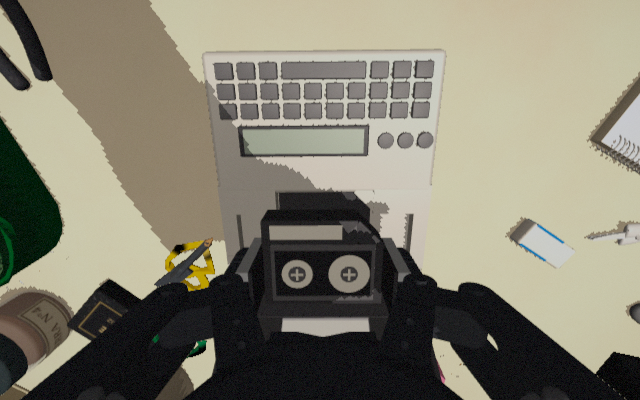

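Request:
play_rows(moves="-0.001 0 0.006 -0.2 0.4; -0.001 0 0.006 -0.2 0.4; -0.001 0 0.006 -0.2 0.4; -0.001 0 0.006 0 0.4; 0 0 0 0 0.4; 0 0 0 0 0.4; 0 0 0 0 0.4; 0 0 0 0 0.4")

```text
time: 18.5
tcp_pos: [0.5275, 0.1848, 0.0488]
eef_rot: [0.02, -0.47, 0.882, 0.006]
ft_force: [-1.5, 0.5, -1.3]
width: 0.0578
```

```bash
python3 look.py w14; python3 - <<'E'
from h import *
plan2((.5257,.183,.034),236,.4,4)
im=cv2.imread('pics/w14.png'); crop(cv2.convertScaleAbs(im,alpha=1.5),200,150,450,330,3,'w14b.png')
E
```

```text
t 18.5 [0.5275 0.1848 0.0488] yaw -123.92 tilt [-0.0405 -0.0076 -0.9992] w 0.0578 F [-1.5  0.5 -1.3] q [ 0.1   0.9  -0.76  1.94  0.99  0.68  1.26]
t 18.55 tcp [0.5275 0.1848 0.0489] yaw 236.07 tilt [-0.04  -0.008 -0.999] F [ 0.3 -0.5 -1.7] w 0.0574
total tool shift [0.0031 0.0006 0.0148] spin 0.07 | per row [0.0008 0.0002 0.0037] 0.02
```

View pics/w14b.png

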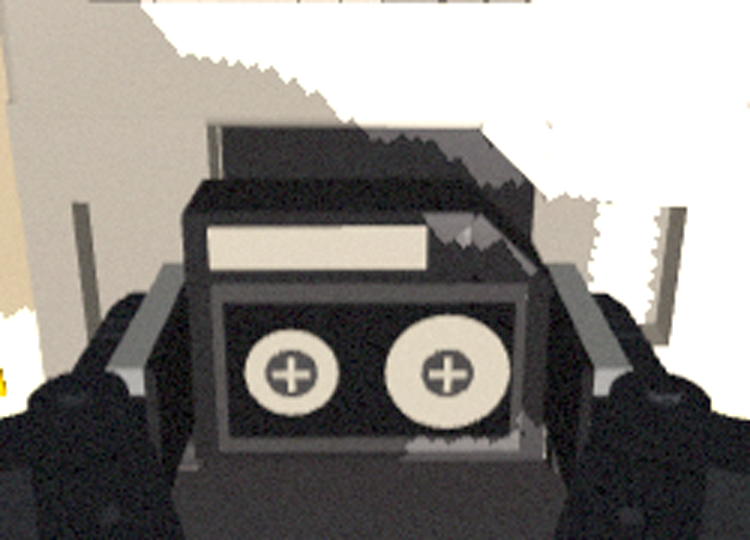

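```bash
cat > ov.py <<'E'
from h import *
import sys
n,cx,cy,x0,y0,x1,y1=sys.argv[1],float(sys.argv[2]),float(sys.argv[3]),*map(int,sys.argv[4:8])
W=np.load(n+'.npy'); c=(W[:,:3],W[:,3],vision.camera_model('wrist'))
a=np.radians(56); r=np.array([[np.cos(a),-np.sin(a)],[np.sin(a),np.cos(a)]])
k=3; im=cv2.imread(f'pics/{n}.png')[y0:y1,x0:x1]; im=cv2.resize(cv2.convertScaleAbs(im,alpha=1.5),None,fx=k,fy=k,interpolation=cv2.INTER_CUBIC)
def dr(P,z,col,cl=True):
    P=np.array(P)/1000; X=np.c_[P@r.T+[cx,cy],np.full(len(P),z)]; u=(proj(c,X)-[x0,y0]+.5)*k; cv2.polylines(im,[np.int32(u)],cl,col,1)
dr([[24,31],[24,-31],[-24,-31],[-24,31]],.032,(0,255,0))
dr([[20,31],[20,57],[-10,57],[-10,31]],.032,(0,255,0)); dr([[20,-31],[20,-57],[-10,-57],[-10,-31]],.032,(0,255,0))
T=np.linalg.inv(vision.camera_model('wrist')['tool_from_camera']); c2=(T[:3,:3],T[:3,3],c[2])
for dz,col in((-.0097,(0,0,255)),(.0083,(255,0,255))):
    Q=np.array([[22,-29],[22,17],[10,29],[-22,29],[-22,-29]])/1000; X=np.c_[Q+[.003,0],dz+.026*Q[:,0]]
    cv2.polylines(im,[np.int32((proj(c2,X)-[x0,y0]+.5)*k)],True,col,1)
cv2.imwrite(f'pics/{n}ov.png',im)
E
python3 ov.py w14 .524 .1805 200 150 450 330
```

```text
(no output)
```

View pics/w14ov.png

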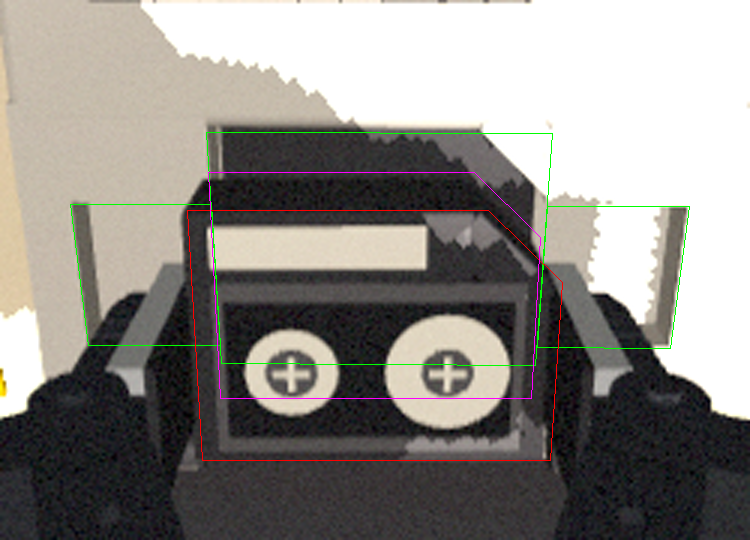

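```bash
python3 - <<'E'
from h import *
m=vision.camera_model('wrist'); K=np.array([[m['fx'],0,m['cx']],[0,m['fy'],m['cy']],[0,0,1]])
# w14 picks; cassette coords in tool-like axes: (z_c, y_c, -x_c)->(tool x, y, z)
P=np.array([[22,-29,-9],[22,17,-9],[10,29,-9],[-22,29,-9],[-22,-29,-9],[22,-29,9],[22,17,9]],float)/1000
px=np.array([(185,213),(487,213),(541,272),(549,460),(193,460),(205,180),(458,180)],float)/3+[200,150]-.4
px2=np.array([(127,125),(510,124),(608,222),(606,444),(140,448),(150,82),(498,82)],float)/4+[230,190]-.4
for q in(px,px2):
    ok,rv,tv=cv2.solvePnP(P,q,K,None,flags=cv2.SOLVEPNP_SQPNP); ok,rv,tv=cv2.solvePnP(P,q,K,None,rv,tv,True)
    M=np.eye(4);M[:3,:3]=cv2.Rodrigues(rv)[0];M[:3,3]=tv[:,0]; G=m['tool_from_camera']@M
    e=cv2.projectPoints(P,rv,tv,K,None)[0][:,0]-q
    print('pos',G[:3,3].round(4),'rot',Rn.from_matrix(G[:3,:3]).as_rotvec().round(3),'rms',np.sqrt((e**2).mean()).round(2), e.round(1).tolist())
E
```

```text
pos [ 0.0011 -0.0013  0.0018] rot [ 0.04  -0.083  0.004] rms 1.67 [[0.3, -1.0], [-2.8, -1.8], [3.0, 2.1], [-2.5, -0.9], [1.3, 1.3], [-0.6, 0.5], [1.3, -0.1]]
pos [ 0.0007 -0.0014  0.0028] rot [-0.003 -0.031 -0.007] rms 0.9 [[-0.8, 0.3], [0.6, 0.0], [0.4, -1.1], [-2.0, 1.2], [1.3, 0.6], [0.7, -0.3], [-0.2, -0.7]]
```

```bash
python3 - <<'E'
from h import *
plan2((.5251,.1822,.035),236,.4,4)
E
```

```text
t 18.55 tcp [0.5275 0.1848 0.0489] yaw 236.07 tilt [-0.04  -0.008 -0.999] F [ 0.3 -0.5 -1.7] w 0.0574
total tool shift [0.004  0.0007 0.0137] spin 0.07 | per row [0.001  0.0002 0.0034] 0.02
```

Request:
play_rows(moves="0.002 0 0 0 0.4; 0.002 0 0 0 0.4; 0 0 0.003 0 0.4; 0 0 0.003 0 0.4; 0 0 0.003 0 0.4; 0 0 0.003 0 0.4; 0 0 0 0 0.4; 0 0 0 0 0.4")

```text
time: 19.35
tcp_pos: [0.5253, 0.1816, 0.0358]
eef_rot: [0.02, -0.47, 0.883, 0.006]
ft_force: [-0.4, -0.2, -0.7]
width: 0.0569
```

```bash
python3 look.py w15; python3 ov.py w15 .524 .1805 200 150 450 330; python3 - <<'E'
from h import *
plan2((.5251,.1822,.031),236,.4,4)
E
```

```text
t 19.35 [0.5253 0.1816 0.0358] yaw -123.93 tilt [-0.0406 -0.0076 -0.9991] w 0.0569 F [-0.4 -0.2 -0.7] q [ 0.09  0.92 -0.74  1.95  1.02  0.66  1.24]
t 19.4 tcp [0.5253 0.1815 0.0358] yaw 236.06 tilt [-0.041 -0.008 -0.999] F [ 0.1  0.2 -1.4] w 0.0571
total tool shift [-0.0003  0.0006  0.0048] spin 0.06 | per row [-0.0001  0.0002  0.0012] 0.02
```

View pics/w15ov.png

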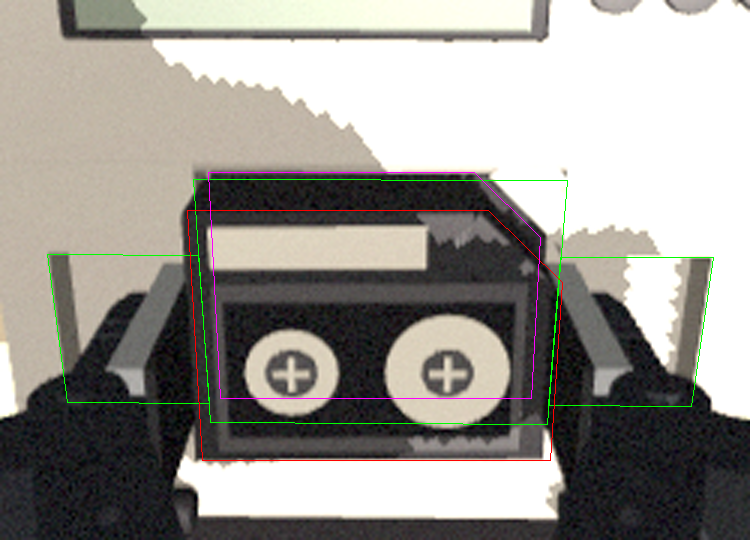

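Request:
play_rows(moves="-0.0005 0.0005 0.002 0 0.4; 0 0 0.002 0 0.4; 0 0 0.001 0 0.4; 0 0 0.001 0 0.4; 0 0 0 0 0.4; 0 0 0 0 0.4; 0 0 0 0 0.4; 0 0 0 0 0.4")

```text
time: 20.2
tcp_pos: [0.5258, 0.1826, 0.0316]
eef_rot: [0.02, -0.47, 0.883, 0.005]
ft_force: [-0.4, 0.1, -0.1]
width: 0.0572
```

```bash
python3 look.py w16; python3 ov.py w16 .524 .1805 200 150 450 330; python3 - <<'E'
from h import *
plan2((.5251,.1822,.031),236,.4,4)
E
```

```text
t 20.2 [0.5258 0.1826 0.0316] yaw -123.93 tilt [-0.0408 -0.0103 -0.9991] w 0.0572 F [-0.4  0.1 -0.1] q [ 0.08  0.92 -0.73  1.95  1.03  0.65  1.23]
t 20.25 tcp [0.5258 0.1826 0.0316] yaw 236.06 tilt [-0.041 -0.01  -0.999] F [-0.5  1.   0.5] w 0.057
total tool shift [0.0007 0.0004 0.0006] spin 0.06 | per row [0.0002 0.0001 0.0001] 0.02
```

View pics/w16ov.png

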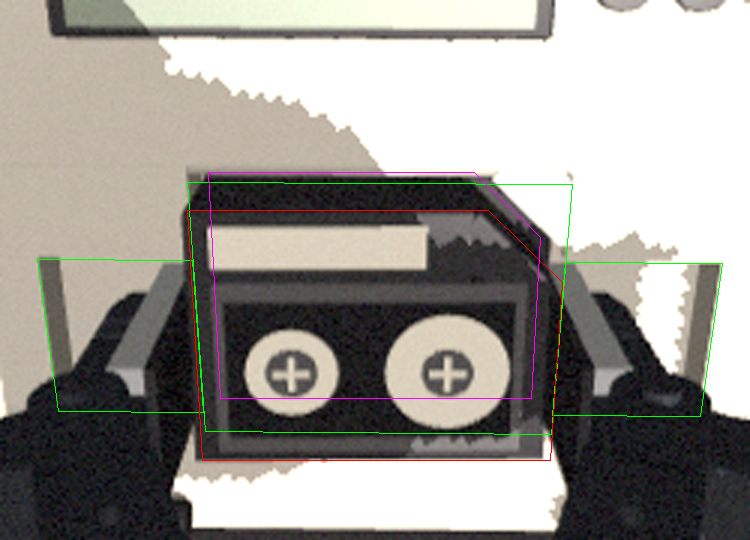

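Request:
play_rows(moves="0 0 0.001 0 0.4; 0 0 0 0 0.75; 0 0 0 0 0.8; 0 0 0 0 0.8; 0 0 0 0 0.8; 0 0 0 0 0.8; 0 0 -0.005 0 0.8; 0 0 -0.005 0 0.8")

```text
time: 21.05
tcp_pos: [0.5253, 0.1822, 0.0407]
eef_rot: [0.02, -0.47, 0.883, 0.005]
ft_force: [0.8, -0.9, -0.2]
width: 0.0683
```

```bash
python3 look.py w17; python3 - <<'E'
from h import *
im=cv2.imread('pics/w17.png'); crop(cv2.convertScaleAbs(im,alpha=1.5),200,150,450,330,3,'w17b.png')
E
```

```text
t 21.05 [0.5253 0.1822 0.0407] yaw -123.93 tilt [-0.0398 -0.0098 -0.9992] w 0.0683 F [ 0.8 -0.9 -0.2] q [ 0.09  0.91 -0.75  1.95  1.01  0.67  1.24]
```

View pics/w17b.png

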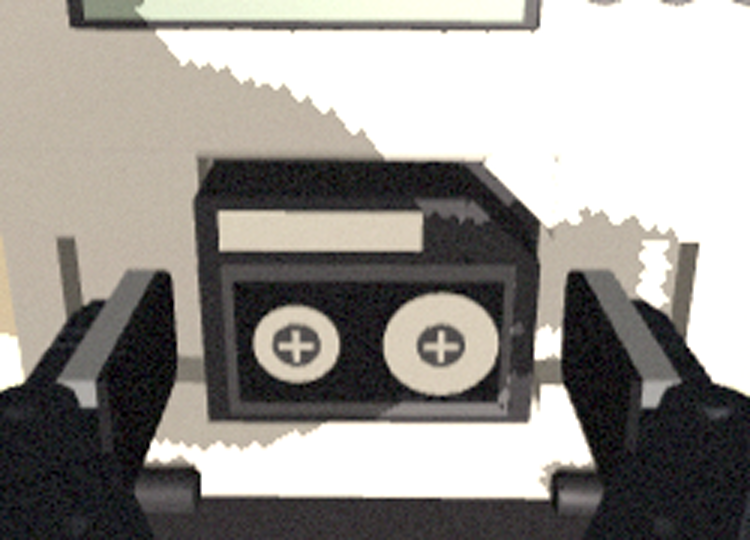

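Request:
play_rows(moves="0 0 -0.01 0 0.8; 0 0 -0.015 0 0.8; 0 0 -0.02 0 0.6; 0 0 -0.025 0 0.4; 0 0 -0.025 0 0.2; 0 0 -0.02 0 0; 0 0 -0.01 0 0; 0 0 0 0 0")

```text
time: 21.9
tcp_pos: [0.521, 0.1793, 0.176]
eef_rot: [0.021, -0.471, 0.882, 0.005]
ft_force: [0.7, -0.5, 0.1]
width: -0.0001
```

```bash
python3 look.py w18; python3 - <<'E'
from h import *
im=cv2.imread('pics/w18.png'); crop(cv2.convertScaleAbs(im,alpha=1.2),230,140,420,280,4,'w18b.png')
im=vision.capture('scene')[:,:,::-1]; crop(im,290,150,410,225,6,'s18.png')
E
```

```text
t 21.9 [0.521  0.1793 0.176 ] yaw -123.82 tilt [-0.0423 -0.0117 -0.999 ] w -0.0001 F [ 0.7 -0.5  0.1] q [ 0.21  0.73 -0.94  1.89  0.76  0.88  1.45]
```

View pics/w18.png

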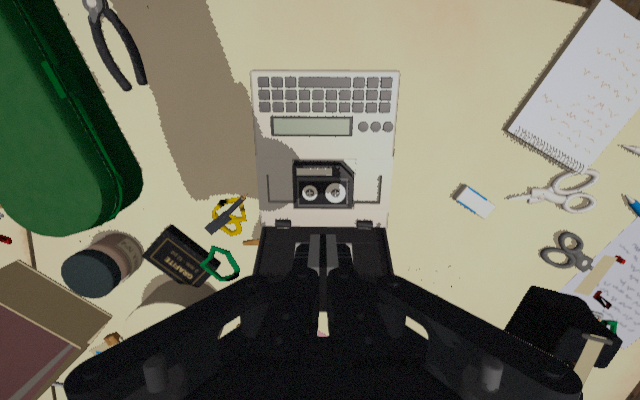

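View pics/w18b.png

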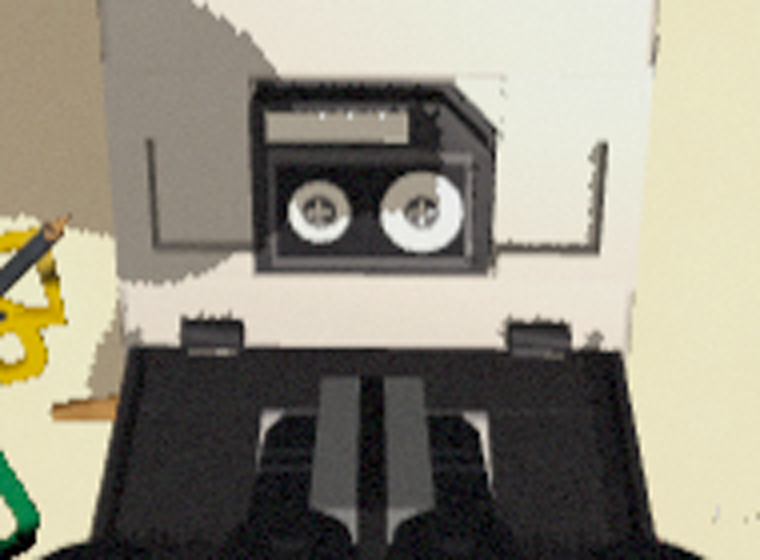

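View pics/s18.png

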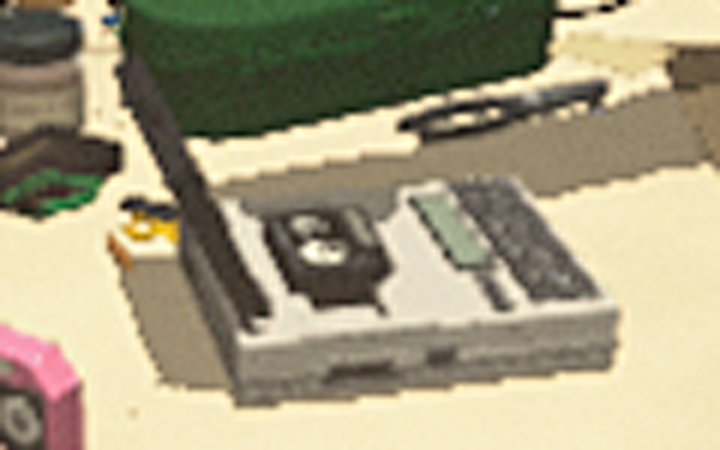

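```bash
python3 - <<'E'
from h import *
from scipy.optimize import least_squares
W=np.load('w18.npy'); c=(W[:,:3],W[:,3],vision.camera_model('wrist'))
P=np.array([[22,-29],[22,29],[-22,-29],[-22,17],[-10,29]])/1000  # bay coords
px=np.array([(258,272),(492,271),(252,97),(440,96),(494,146)],float)/4+[230,140]-.4
def w(p,P=P): 
    a=np.radians(p[2]); r=np.array([[np.cos(a),-np.sin(a)],[np.sin(a),np.cos(a)]]); return np.c_[P@r.T+p[:2],np.full(len(P),p[3])]
f=lambda p:(proj(c,w(p))-px).ravel()
r=least_squares(f,[.524,.18,56,.039],x_scale=[.01,.01,1,.01]); print('cass',r.x.round(4),f(r.x).reshape(-1,2).round(1).tolist())
f3=lambda p:f(np.r_[p,.039]); r=least_squares(f3,[.524,.18,56],x_scale=[.01,.01,1]); print('cass z fixed',r.x.round(4),f3(r.x).round(1))
Q=np.array([[20,-57],[-10,-57],[20,57],[-10,57]])/1000
qx=np.array([(148,249),(146,140),(600,252),(607,143)],float)/4+[230,140]-.4
g=lambda p:(proj(c,w(p,Q))-qx).ravel()
r=least_squares(lambda p:g(np.r_[p,.032]),[.524,.18,56],x_scale=[.01,.01,1]); print('bay',r.x.round(4),g(np.r_[r.x,.032]).round(1))
E
```

```text
cass [5.24600e-01 1.79700e-01 5.68403e+01 3.89000e-02] [[0.0, -0.1], [-0.4, -0.3], [-0.5, 0.4], [1.0, 0.2], [-0.1, -0.2]]
cass z fixed [ 0.5245  0.1797 56.8405] [ 0.  -0.1 -0.3 -0.3 -0.5  0.4  1.   0.2 -0.1 -0.2]
bay [ 0.5242  0.1798 55.9055] [ 0.8  0.6 -0.5 -0.7 -0.3  0.8  0.  -0.6]
```

```bash
python3 - <<'E'
from h import *
b=np.array([.524,.180]);a=np.radians(56); r=np.array([[np.cos(a),-np.sin(a)],[np.sin(a),np.cos(a)]])
def E(th,y,off=0,L=.078): 
    x=.041-L*np.cos(th)+off*np.sin(th); return np.r_[r@[x,y]+b,.036+L*np.sin(th)+off*np.cos(th)]
W=np.load('w1.npy'); c1=(W[:,:3],W[:,3],vision.camera_model('wrist')); cs=cam('scene'); ct=cam('top'); W=np.load('w11.npy'); c11=(W[:,:3],W[:,3],c1[2])
for th in(1.8,1.9,2.0,2.1): 
    X=[E(th,.062),E(th,-.062),E(th,.062,.007),E(th,-.062,.007)]
    print(th,'scene crop',((proj(cs,X)-[290,150])*6).round(0).tolist(),'top crop',((proj(ct,X)-[240,130])*4).round(0).tolist())
E
python3 - <<'E'
import sys; sys.path.insert(0,'.')
from h import *
im=vision.capture('top')[:,:,::-1]; cv2.imwrite('pics/t18.png',cv2.resize(im[130:270,240:430],None,fx=4,fy=4,interpolation=cv2.INTER_CUBIC))
E
```

```text
1.8 scene crop [[221.0, 147.0], [160.0, 34.0], [203.0, 152.0], [144.0, 39.0]] top crop [[351.0, 290.0], [481.0, 100.0], [340.0, 283.0], [470.0, 94.0]]
1.9 scene crop [[202.0, 154.0], [143.0, 40.0], [185.0, 161.0], [128.0, 47.0]] top crop [[339.0, 283.0], [469.0, 93.0], [329.0, 276.0], [458.0, 88.0]]
2.0 scene crop [[183.0, 163.0], [126.0, 48.0], [167.0, 171.0], [112.0, 56.0]] top crop [[328.0, 276.0], [457.0, 87.0], [319.0, 270.0], [447.0, 82.0]]
2.1 scene crop [[165.0, 173.0], [110.0, 57.0], [150.0, 183.0], [97.0, 66.0]] top crop [[318.0, 269.0], [446.0, 82.0], [309.0, 264.0], [437.0, 77.0]]
```

View pics/t18.png

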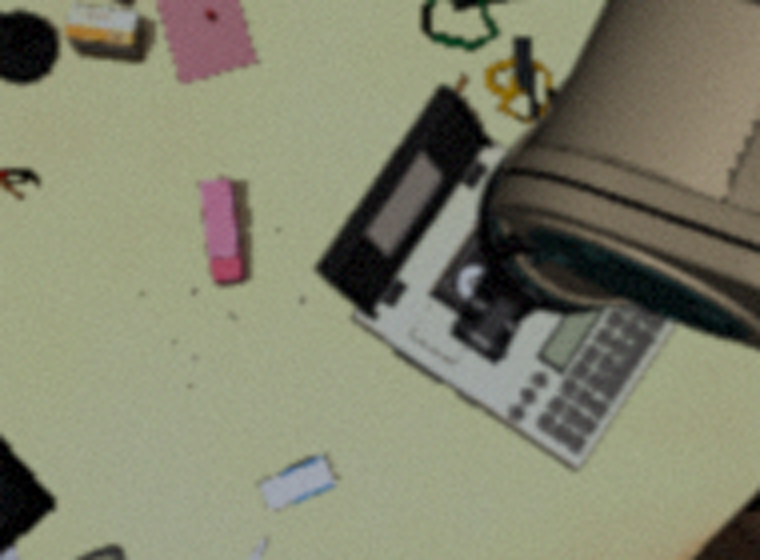

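```bash
cat >> h.py <<'E'
BAY=np.array([.5242,.180]); BY=np.radians(56); BR=np.array([[np.cos(BY),-np.sin(BY)],[np.sin(BY),np.cos(BY)]])
def bw(x,y,z): return np.r_[BR@[x,y]+BAY,z]
def binfo():
    s=monitor.sense(); print('bay xy',(BR.T@(s['tcp_pos'][:2]-BAY)).round(4),'z',s['tcp_pos'][2].round(4))
E
python3 - <<'E'
from h import *
binfo(); plan2(bw(.118,0,.176),236,0,7)
E
```

```text
bay xy [-0.0036  0.0026] z 0.1737
t 22.05 tcp [0.52   0.1785 0.1737] yaw 236.18 tilt [-0.039 -0.01  -0.999] F [-0.9 -0.3  0.5] w 0.0005
total tool shift [-0.1216 -0.003   0.0025] spin 0.18 | per row [-0.0174 -0.0004  0.0004] 0.03
```

Request:
play_rows(moves="-0.017 -0.0005 0 0 0; -0.017 -0.0005 0 0 0; -0.017 -0.0005 0 0 0; -0.017 -0.0005 0 0 0; -0.017 -0.0005 0 0 0; -0.017 0 0 0 0; -0.017 0 0 0 0; 0 0 0 0 0")

```text
time: 22.85
tcp_pos: [0.5855, 0.2751, 0.1651]
eef_rot: [0.009, -0.471, 0.882, 0.005]
ft_force: [0.1, 0.7, -0.1]
width: 0.0001
```

```bash
python3 look.py w19; python3 - <<'E'
from h import *
binfo(); plan2(bw(.118,0,.092),236,0,7)
E
```

```text
t 22.85 [0.5855 0.2751 0.1651] yaw -123.8 tilt [-2.060e-02 -3.000e-04 -9.998e-01] w 0.0001 F [ 0.1  0.7 -0.1] q [ 0.01  0.86 -0.9   1.6   0.75  1.04  1.45]
bay xy [0.1115 0.0021] z 0.1647
t 22.9 tcp [0.5848 0.2736 0.1647] yaw 236.18 tilt [-0.018 -0.    -1.   ] F [-0.4  0.2 -0.4] w 0.0001
total tool shift [-0.0052 -0.0021  0.0728] spin 0.18 | per row [-0.0007 -0.0003  0.0104] 0.03
```

View pics/w19.png

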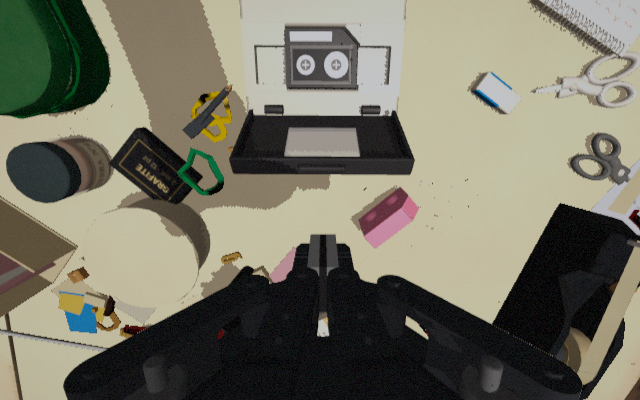

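Request:
play_rows(moves="-0.001 0 0.01 0 0; -0.001 0 0.011 0 0; -0.001 0 0.011 0 0; -0.001 0 0.011 0 0; -0.001 0 0.01 0 0; 0 -0.001 0.01 0 0; 0 -0.001 0.008 0 0; 0 0 0 0 0")

```text
time: 23.7
tcp_pos: [0.5877, 0.2727, 0.0837]
eef_rot: [0.004, -0.47, 0.883, 0.003]
ft_force: [-0.7, 0.1, -0.7]
width: -0.0002
```

```bash
python3 look.py w20; python3 - <<'E'
from h import *
binfo(); plan2(bw(.06,0,.092),236,0,7)
E
```

```text
t 23.7 [0.5877 0.2727 0.0837] yaw -123.9 tilt [-0.0094  0.001  -1.    ] w -0.0002 F [-0.7  0.1 -0.7] q [-0.02  0.96 -0.83  1.64  0.84  0.93  1.38]
bay xy [ 0.1127 -0.0008] z 0.0843
t 23.75 tcp [0.5878 0.273  0.0843] yaw 236.11 tilt [-0.01   0.001 -1.   ] F [ 0.2 -1.   0.2] w 0.0
total tool shift [ 0.0526  0.0009 -0.0083] spin 0.11 | per row [ 0.0075  0.0001 -0.0012] 0.02
```

View pics/w20.png

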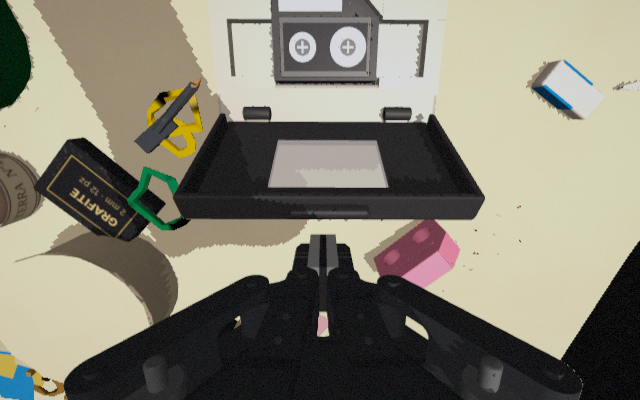

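Request:
play_rows(moves="0.008 0 -0.001 0 0; 0.009 0 -0.001 0 0; 0.009 0 -0.001 0 0; 0.009 0 -0.001 0 0; 0.009 0 -0.001 0 0; 0.009 0 0 0 0; 0.009 0 0 0 0; 0.009 0 0 0 0")

```text
time: 24.55
tcp_pos: [0.5468, 0.2117, 0.0922]
eef_rot: [0.008, -0.47, 0.882, 0.004]
ft_force: [0.3, 0.4, 0.4]
width: 0.0
```

```bash
python3 look.py w21; python3 - <<'E'
from h import *
binfo(); plan2(bw(.0,0,.09),236,0,7)
E
```

```text
t 24.55 [0.5468 0.2117 0.0922] yaw -123.88 tilt [-0.0179 -0.0015 -0.9998] w 0.0 F [0.3 0.4 0.4] q [ 0.08  0.88 -0.83  1.82  0.87  0.83  1.36]
bay xy [ 0.0366 -0.0013] z 0.0918
t 24.6 tcp [0.5457 0.2096 0.0918] yaw 236.07 tilt [-0.015 -0.002 -1.   ] F [-1.9 -1.3 -0.2] w -0.0002
total tool shift [0.0366 0.0014 0.0013] spin 0.07 | per row [0.0052 0.0002 0.0002] 0.01
```

View pics/w21.png

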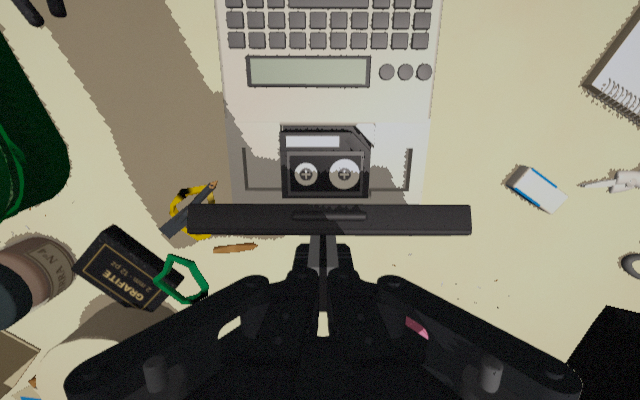

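Request:
play_rows(moves="0.007 0 0 0 0; 0.007 0 0 0 0; 0.007 0 0 0 0; 0.007 0 0.001 0 0; 0.006 0 0.001 0 0; 0 0 0 0 0; 0 0 0 0 0; 0 0 0 0 0")

```text
time: 25.4
tcp_pos: [0.5245, 0.1776, 0.0884]
eef_rot: [0.006, -0.47, 0.883, 0.002]
ft_force: [-0.2, 0.2, -0.0]
width: 0.0001
```

```bash
python3 look.py w22; python3 - <<'E'
from h import *
binfo()
E
```

```text
t 25.4 [0.5245 0.1776 0.0884] yaw -123.96 tilt [-0.0123 -0.0014 -0.9999] w 0.0001 F [-0.2  0.2 -0. ] q [ 0.13  0.85 -0.83  1.91  0.89  0.78  1.35]
bay xy [-0.0018 -0.0016] z 0.0884
```

View pics/w22.png

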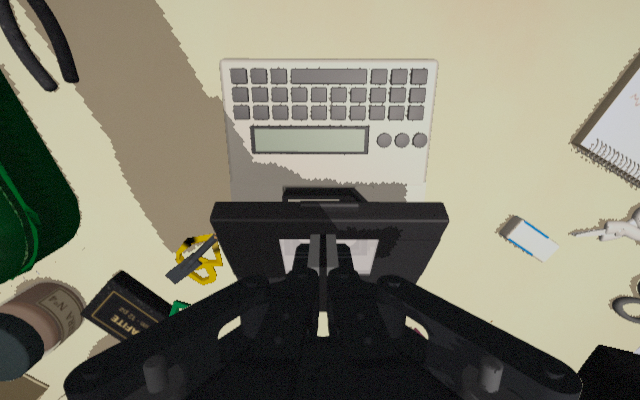

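Request:
play_rows(moves="0.003 0 0.003 0 0; 0.003 0 0.004 0 0; 0.003 0 0.004 0 0; 0.003 0 0.004 0 0; 0.003 0 0.004 0 0; 0.002 0 0.004 0 0; 0 0 0.004 0 0; 0 0 0 0 0")

```text
time: 26.25
tcp_pos: [0.5142, 0.1629, 0.0584]
eef_rot: [0.005, -0.47, 0.883, 0.002]
ft_force: [0.1, 0.1, -0.1]
width: 0.0003
```

```bash
python3 look.py w23; python3 - <<'E'
from h import *
binfo()
E
```

```text
t 26.25 [0.5142 0.1629 0.0584] yaw -123.94 tilt [-1.200e-02 -8.000e-04 -9.999e-01] w 0.0003 F [ 0.1  0.1 -0.1] q [ 0.13  0.88 -0.78  1.96  0.96  0.71  1.3 ]
bay xy [-0.0197 -0.0013] z 0.0586
```

View pics/w23.png

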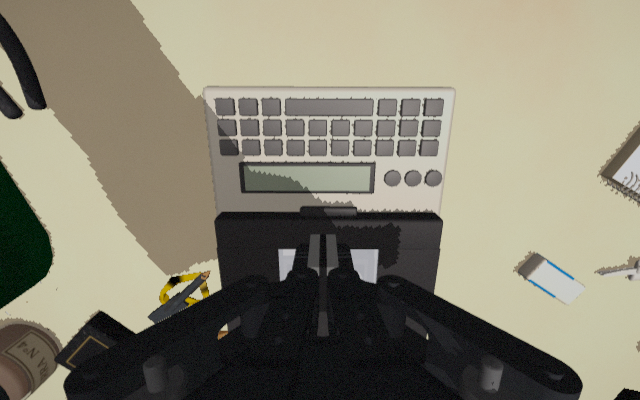

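Request:
play_rows(moves="0 0 0.002 0 0; 0 0 0.002 0 0; 0 0 0.001 0 0; 0 0 0.001 0 0; 0 0 0 0 0; 0 0 0 0 0; 0 0 0 0 0; 0 0 0 0 0")

```text
time: 27.1
tcp_pos: [0.515, 0.1636, 0.0575]
eef_rot: [0.007, -0.47, 0.883, -0.0]
ft_force: [-0.2, 0.2, 0.2]
width: -0.0
```

```bash
python3 look.py - ; python3 - <<'E'
from h import *
binfo()
E
```

```text
t 27.1 [0.515  0.1636 0.0575] yaw -123.91 tilt [-0.0123 -0.0066 -0.9999] w -0.0 F [-0.2  0.2  0.2] q [ 0.12  0.88 -0.77  1.96  0.97  0.71  1.29]
bay xy [-0.0187 -0.0015] z 0.0575
```

Request:
play_rows(moves="0 0 0 0 0; 0 0 0 0 0; 0 0 0 0 0; 0 0 0.003 0 0; 0 0 0.003 0 0; 0 0 0.003 0 0; 0 0 0.004 0 0; 0 0 0.004 0 0")

```text
time: 27.9
tcp_pos: [0.5151, 0.1638, 0.0561]
eef_rot: [0.009, -0.47, 0.882, -0.008]
ft_force: [-9.3, -5.9, 42.9]
width: -0.0001
```

```bash
python3 look.py w24 ; python3 - <<'E'
from h import *
binfo()
im=vision.capture('scene')[:,:,::-1]; crop(im,290,150,410,225,6,'s24.png')
E
```

```text
t 27.9 [0.5151 0.1638 0.0561] yaw -123.89 tilt [-0.0085 -0.0224 -0.9997] w -0.0001 F [-9.3 -5.9 42.9] q [ 0.11  0.88 -0.76  1.97  0.99  0.7   1.26]
bay xy [-0.0185 -0.0015] z 0.0561
```

View pics/s24.png

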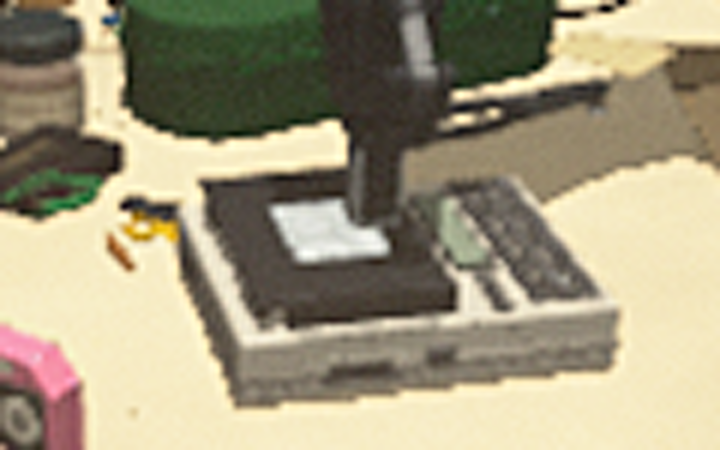

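Request:
play_rows(moves="0 0 -0.005 0 0; 0 0 -0.01 0 0; 0 0 -0.015 0 0; 0 0 -0.02 0 0; 0 0 -0.025 0 0; 0 0 -0.025 0 0; 0 0 -0.01 0 0; 0 0 0 0 0")

```text
time: 28.8
tcp_pos: [0.512, 0.1648, 0.1719]
eef_rot: [0.009, -0.471, 0.882, -0.008]
ft_force: [0.1, -0.2, -0.5]
width: -0.0002
```

```bash
python3 look.py w25 ; python3 - <<'E'
from h import *
binfo()
im=vision.capture('scene')[:,:,::-1]; crop(im,290,150,410,225,6,'s25.png')
cs=cam('scene')
for th in (0,.06,.12): 
    X=[bw(.041-.078*np.cos(th)+o*np.sin(th),y,.036+.078*np.sin(th)+o*np.cos(th)) for y in(.062,-.062) for o in(.007,-.004)]
    print(th,((proj(cs,X)-[290,150])*6).round(0).tolist())
W=np.load('w25.npy'); c=(W[:,:3],W[:,3],vision.camera_model('wrist'))
for th in (0,.06,.12):
    X=[bw(.041-.078*np.cos(th)+o*np.sin(th),y,.036+.078*np.sin(th)+o*np.cos(th)) for y in(.062,-.062) for o in(.007,-.004)]
    print(th,proj(c,X).round(1).tolist())
E
```

```text
t 28.8 [0.512  0.1648 0.1719] yaw -123.81 tilt [-0.0089 -0.0223 -0.9997] w -0.0002 F [ 0.1 -0.2 -0.5] q [ 0.21  0.72 -0.93  1.91  0.77  0.89  1.44]
bay xy [-0.0198  0.0017] z 0.1712
0 [[453.0, 284.0], [452.0, 308.0], [370.0, 162.0], [369.0, 184.0]]
0.06 [[453.0, 274.0], [453.0, 298.0], [369.0, 152.0], [369.0, 175.0]]
0.12 [[451.0, 264.0], [453.0, 288.0], [367.0, 143.0], [369.0, 165.0]]
0 [[392.5, 173.0], [390.1, 170.6], [259.1, 172.0], [261.8, 169.6]]
0.06 [[393.5, 174.7], [391.1, 171.5], [257.9, 173.6], [260.7, 170.5]]
0.12 [[394.6, 176.7], [392.1, 172.7], [256.8, 175.6], [259.5, 171.7]]
```

View pics/s25.png

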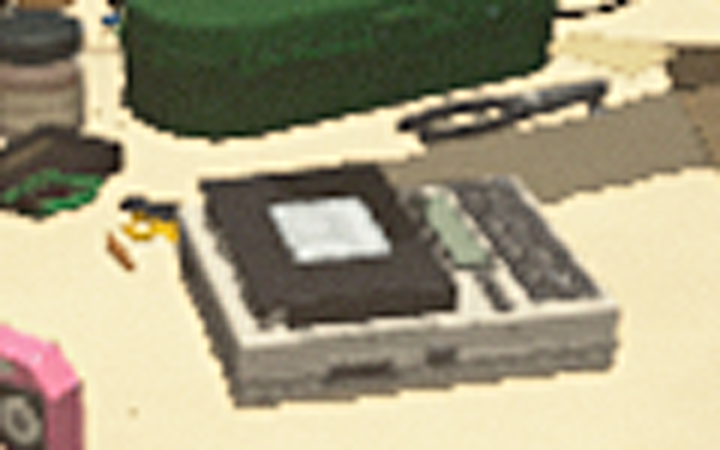

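View pics/w25.png

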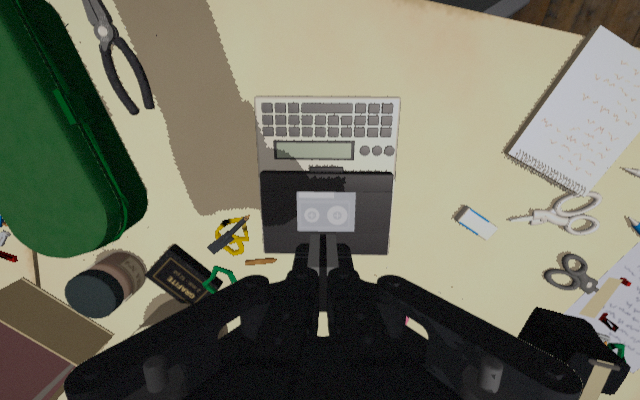

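```bash
python3 - <<'E'
from rig import job
print(job.finish_job())
E
```

```text
the job is handed in; nothing more can be done
None
```

The cassette is home in the bay and the cover is shut over it. I handed the job in at about 29 s of the 59 s allowed; it reports no verdict.

**What I did:**
- I gripped the standing cassette, carried it clear of the tape dispenser and tipped it over with the window side up.
- I regripped it by its ends, turned it so the cut corner matched the filled corner, and lowered it into the bay.
- I pushed the cover over from behind with closed fingers, pressed it down to its stop and lifted the arm clear.

**Last checks:**
- **Cassette, before closing:** the wrist camera put its top at 38.9 mm (39 expected). Its centre was within about 0.5 mm of the bay's, turned about 0.9°, window side up. Afterwards its reels showed through the cover window.
- **Cover:** its edge matches the shut position in the scene camera to about 1 pixel, and it sits flush in the wrist view.
- **Arm:** it ended about 13 cm above the cover, with about zero force on the wrist.

**What disagreed:**
- The first grasp came out about 1 cm higher and 8 mm off along the cassette, and the tool leaned by up to about 0.05 rad during the moves. Neither affected the result.
- At the final press the fingertips stopped about 2 mm higher than I expected with the cover shut. The force there rose to about 44 N, applied by the fingertips, so I took it as the hard stop.

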